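# Reglaze a work lamp in the vise

### The job

Fit the new cover glass to the work-lamp head that is clamped, leaning, in the red vise: lay the glass gently and flat in the open cell at the lamp's nose and let go of it, then set the brass retaining ring over the nose, find the start of the thread by feel so that the ring drops in, and screw it down clockwise until the glass is held snug on its rubber seat. Leave the ring on and let go of it. Do not drop the glass or lean hard on it, and leave the can, the aluminium tube and the screwdriver where they are.

Things in the scene. Friction and masses are not known exactly. Their poses are not given: they have to be found in the camera images.
- cell (a point): Middle of the open mouth of the lamp's nose, level with its rim. z points out of the lamp along its axis, which leans 24 to 36 degrees from vertical, roughly towards the robot (differs each time). From the rim a round recess, 67 mm across at the mouth and 65 mm at the bottom, goes 7 mm down to the seat. The lamp does not give when pressed or turned.
- seat (a point): Middle of the flat black rubber seat, 7 mm below the rim, on which the glass is to lie; axes as cell. It yields along the axis with 5 N per mm, at most 3.5 mm.
- nose (a point): Point on the lamp's axis 10 mm below the rim; axes as cell. The nose is 72 mm wide and stands 26 mm out of the 96 mm finned body. Round it runs a dark three-start thread 86 mm wide, tops 5 to 10 mm, undersides 10 to 14 mm below the rim, broken by three entry gaps 25 mm wide, 120 degrees apart. Which way the gaps stand differs each time and this frame does not tell it. A stop ends each thread.
- glass: Round cover glass, greenish with a pale ground edge, 62 mm in diameter, 10 mm thick, 75 g, lying flat on the blue pad. Origin: centre of its underside; z is its axis. Both faces are alike. In the cell it stands 3 mm proud of the rim.
- ring: Brass retaining ring, 42 mm high, 0.2 to 0.33 kg, right way up on the bench. Origin: centre of its lower rim, z up its axis. A skirt (99 mm outside, 90 mm inside, 0 to 20 mm high), a flange (20 to 24 mm high, 50 mm hole) whose underside presses on the glass, a hexagon above. On the thread its origin is 6 to 12 mm below the cell's rim; it may slide off if let go there.
- hexagon (a point): Centre of the ring's hexagon, the part to grip: 66 mm across flats, 24 to 42 mm above the ring's origin; axes as ring. The flats face 0, 60, 120 degrees and so on from x.
- lug (a point): One of three lugs in the skirt, at 0, 120 and 240 degrees from its x; each 15 mm wide, 1 to 6 mm above the lower rim, inner face 38.5 mm from the axis. Over the gaps the ring drops onto the glass (origin 17 mm below the rim); turned on clockwise it is drawn down up to 2.5 mm more, with rising torque (some 0.5 N m), to a hard stop about 80 degrees past the middle of the gaps, and stays tight.
- pad: Blue flat pad fixed to the bench, 110 x 110 x 12 mm. Origin: centre of its underside.
- vise: Red bench vise fixed to the bench, 138 mm high, 100 mm jaws. Origin: on the bench below the middle of the jaw gap; its screw runs along y, from -96 to 117 mm, with a slanting steel handle bar at y = 107 mm that reaches 90 mm to either side; the lamp stands in the jaws and leans towards -x.
- can: Yellow can, 66 mm in diameter, 150 mm high, upright; a bystander. Origin: centre of its underside.
- tube: Square aluminium tube, 170 x 25 x 25 mm, lying along its x; a bystander. Origin: centre of its underside.
- driver: Screwdriver with a blue handle, 200 mm long, 26 mm thick, lying along its x, handle to -x; a bystander. Origin: under its middle.
Not all that is in view belongs to the job. Several things look just like the ring: the one meant starts farthest to the robot's right. What is shaped like the glass but pink is not meant.

How it is judged:
On the way, in this order (a step that is already met when the one before it is completed fails the run):
1. the glass lies flat on the seat in the cell, let go (z of glass in the frame of cell below -0.006 m and distance between glass and cell below 0.0095 m and angle between the z axis of glass and the z axis of cell, either way round below 0.06 rad and contact force between the fingers and glass below 0.2 N), for 0.2 s.
2. the ring has dropped into the thread over the glass (z of ring in the frame of cell below -0.014 m and distance between ring and cell below 0.022 m and angle between the z axis of ring and the z axis of cell, either way round below 0.08 rad), for 0.1 s.
At the end, for the whole second after the job is handed in: the glass lies flat in the cell, pressed onto its seat, the ring sits square on the nose (within 0.06 rad), screwed down at least 17.2 mm below the rim, still, and clamps the glass with over 6 N by itself (z of glass in the frame of cell below -0.0072 m and distance between glass and cell below 0.012 m and angle between the z axis of each of glass, ring and the z axis of cell, either way round below 0.06 rad and z of ring in the frame of cell below -0.0172 m and distance between ring and cell below 0.0225 m and contact force between ring and glass above 6 N and linear speed of ring below 0.01 m/s); the robot touches nothing.
It fails at once if the can, the tube or the screwdriver is moved by over 30 mm (distance of any of can, tube, driver from where it was at the start of the episode above 0.03 m).
It fails at once if the glass is dropped into the cell from a height (over 0.6 m/s near the cell) (distance between glass and cell below 0.025 m and linear speed of glass above 0.6 m/s).
It fails at once if the glass falls to the bench or is turned on edge (height (world z) of glass below 0.007 m or angle between glass's own z axis and vertical above 1.2 rad).
It fails at once if the ring is leaned on the glass with over 60 N (contact force between ring and glass above 60 N).
It also fails if it takes over 72 s, if anything falls off the work surface, if the arm or the gripper's body presses on something with over 40 N, if the wrist force passes 120 N, or if a joint passes its speed limit or range.

### The arm

A 6-joint arm with a two-finger parallel gripper is mounted at the origin on the work surface. World frame = base frame: x ahead of the robot, y to its left, z up, the work surface at z = 0. Lengths are in m, angles in rad, forces in N, time in s.
With the tool pointing down it reaches from about 0.35 to 0.975 m from the base axis. Payload 4.9 kg.
Tool frame: the origin (TCP) lies midway between the tips of the shut fingers; the grasp point (between the pads) lies 19 mm behind it (manip.pinch_z is the x of the grasp point in the tool frame, in m); x points along the fingers, y is the direction in which the jaws open and shut, and the axes are right-handed (so a half turn about x gives the same grasp; the last joint's range is limited). The gripper opens to 85 mm and grips with 20 to 120 N. Pads are 22 mm wide; open, the fingers measure 114 mm over their backs; the gripper's body (76 mm by 85 mm) begins 54 mm behind the grasp point. The pads swing forward as they close: fully open they stand 13 mm farther back than shut.
Start: joints at [1.135, 0.053, 1.613, -0, 1.476, -0.119], TCP at [0.195, 0.594, 0.231] pointing down, gripper open.
Joint ranges: [-3.01, 3.01], [-1.01, 2.22], [0.06, 2.58], [-1.02, 4.17], [0.09, 2.62], [-3.14, 3.14]. Speed limits (rad/s): [2.57, 2.57, 3.14, 3.14, 3.14, 3.14].

### API

Orientations are given as a unit quaternion [w, x, y, z].
In Python, from plant import sensors, cams, workorder, manip gives the robot as it stands.
- The arm moves only by the tool drive_tool, never from a script. Its argument "series" is a list of rows, each an object of numbers: "x", "y", "z": the shift along the tool's x, y, z in units of 25 mm (1.0 is 25 mm); "ax", "ay", "az": the turn, a rotation vector about the tool's x, y, z in units of 5 degrees (1.0 is 5 degrees). A call has 1 to 5 rows; each row is the pose to reach, as a shift and turn from the pose commanded when the call began, along the tool's axes at that moment; what a row does not reach only later rows make up. A row lasts 1/12 s, in which the tool goes at most 41.7 mm and 7.16 degrees, less where a joint would pass 70% of its speed; a pose out of reach is approached as far as the arm can. A call with a gripper value outside its range is refused whole. "hand" is the opening, from 0 (shut) to 1 (fully open), set as the call begins (left out, the last holds). The fingers move at their own pace and stop on an object; the grip force is fixed at half the most. Time passes only in rows, so rows that repeat a pose let the fingers close. It gives the time, the measured TCP pose, the force and the opening at its end, in the units of the state.
- sensors.state(): the state, without advancing time (a new reading comes with each control period).
- cams.grab_frame(name): name is "side" or "top"; returns a dict with "img" (420x560x3 uint8, blue, green, red), "camera_matrix" (3x3 intrinsics, pixels), "cam_to_world" (4x4, takes a point from camera to world coordinates). Camera axes: x right, y down, z forward; pixel columns grow to the right and rows downward; lengths in m; the calibration is good to about 2 mm. A picture is of the moment at which its call begins. There is no depth.
- workorder.job_done(): hands the job in, once; it reports no verdict.
The state is a dict: "time": time; "joint_pos": joint angles; "joint_vel": joint speeds; "joint_efforts": joint torques, N m; "tool_pos": TCP position; "tool_rot": TCP orientation; "contact_force": force on the tool from outside, world axes, zero at the start; "ft_torque": the same for the moment, N m; "gripper_width": opening from 0.0 (shut) to 1.0 (fully open).
Only numpy, scipy, OpenCV 4.12 (cv2) and the standard library are available. Lean on these libraries where they do the work, as an engineer would, in place of code of your own. Each camera call takes 0.05 s, during which the arm holds its last target.

## Working session

There is one attempt and no reset: what is moved stays moved. The work goes in short steps, Python scripts to look and compute and a tool call to move; the robot and the scene stay as the last step left them, time stands still between calls to the robot, and variables do not carry over. Pictures are saved under pics/ and viewed, and the job is handed in when it is done.

Besides the shell and the picture viewer there is one more tool, called after "Call:" in YAML: its name, and indented under it one key for each argument. drive_tool: Moves the arm, as the interface text tells. Its arguments: {"type":"object","properties":{"series":{"type":"array","items":{"type":"object","properties":{"x":{"type":"number"},"y":{"type":"number"},"z":{"type":"number"},"ax":{"type":"number"},"ay":{"type":"number"},"az":{"type":"number"}}}},"hand":{"type":"number"}},"required":["series"]}

```bash
ls -la; mkdir -p pics
python3 - <<'E'
from plant import sensors, cams, workorder, manip
import cv2, numpy as np
print(sensors.state()); print(manip.pinch_z, dir(manip))
for n in ['side','top']:
    f=cams.grab_frame(n); cv2.imwrite(f'pics/{n}0.png',f['img']); print(n,f['camera_matrix'],f['cam_to_world'])
E
```

```text
total 12
drwxr-xr-x  3 agent agent 4096 Dec  7 06:57 .
drwxr-xr-x 23 root  root  4096 Dec  7 06:57 ..
drwxr-xr-x  2 agent agent 4096 Dec  7 06:57 pics
{'time': 0.0, 'joint_pos': array([ 1.13499230e+00,  5.33609357e-02,  1.61430432e+00, -9.10957996e-06,
        1.47597935e+00, -1.18988023e-01]), 'joint_vel': array([ 0.00070509, -0.00027904,  0.00104465, -0.00070702, -0.0002781 ,
       -0.00142443]), 'joint_efforts': array([ 1.40705743e-03, -3.93662953e+01, -3.70184541e+01,  6.01147599e-05,
        6.71793692e-03, -4.65264733e-06]), 'tool_pos': array([0.19444456, 0.59332882, 0.23005432]), 'tool_rot': array([ 0.69805766,  0.11084453,  0.69844884, -0.11224176]), 'contact_force': array([-0.00987654,  0.34326559,  0.10394033]), 'ft_torque': array([ 0.03386216, -0.03305587,  0.03753535]), 'gripper_width': 1.0004933725446838}
-0.0187 ['IKError', '__class__', '__delattr__', '__dict__', '__dir__', '__doc__', '__eq__', '__format__', '__ge__', '__getattribute__', '__getstate__', '__gt__', '__hash__', '__init__', '__init_subclass__', '__le__', '__lt__', '__module__', '__ne__', '__new__', '__redu
[... 158 characters left out ...]
.1362069 ]
 [  0.         458.26695194 205.92223219]
 [  0.           0.           1.        ]] [[ 0.73559972 -0.48864547  0.46916805 -0.16130834]
 [-0.67715411 -0.54968285  0.48919431 -0.64371411]
 [ 0.01885105 -0.67755027 -0.73523484  1.17861191]
 [ 0.          0.          0.          1.        ]]
top [[481.03674323   0.         278.18472104]
 [  0.         481.03674323 214.18387833]
 [  0.           0.           1.        ]] [[-1.80310714e-02 -9.96758692e-01  7.84027388e-02  3.70393106e-01]
 [-9.99836485e-01  1.80831743e-02 -4.54305191e-05  5.94926198e-02]
 [-1.37248712e-03 -7.83907379e-02 -9.96921766e-01  1.59731208e+00]
 [ 0.00000000e+00  0.00000000e+00  0.00000000e+00  1.00000000e+00]]
```

View pics/side0.png

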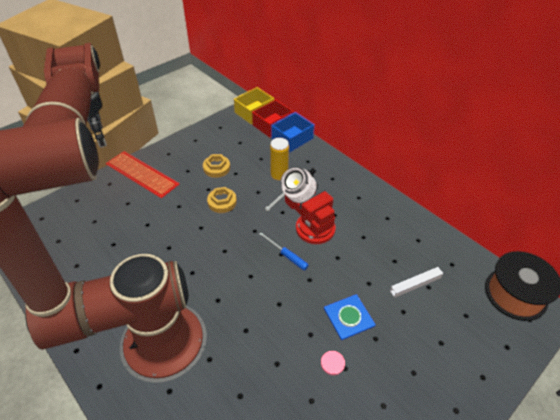

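View pics/top0.png

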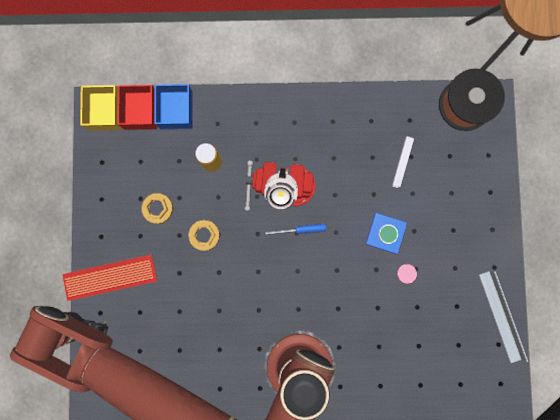

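Top view candidates: rings at (157,208) and (204,235). The one farther to the robot's right (smaller y) is (204,235). Glass candidates: the greenish one at (388,234) on the blue pad, and the pink one at (407,273), which isn't meant. Next I'll check close crops.

```bash
cat > h.py <<'E'
import cv2, numpy as np
def crop(name,src,u0,v0,w,h,s):
    im=cv2.imread(f'pics/{src}.png')[v0:v0+h,u0:u0+w]
    im=cv2.resize(im,None,fx=s,fy=s,interpolation=cv2.INTER_CUBIC)
    cv2.imwrite(f'pics/{name}.png',im)
E
python3 - <<'E'
from h import *
crop('c1','top0',130,130,200,150,4)
crop('c2','side0',180,130,180,135,4.4)
crop('c3','top0',350,200,80,60,8)
crop('c4','top0',235,160,80,60,10)
crop('c5','side0',260,160,80,60,10)
E
```

```text
(no output)
```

View pics/c1.png

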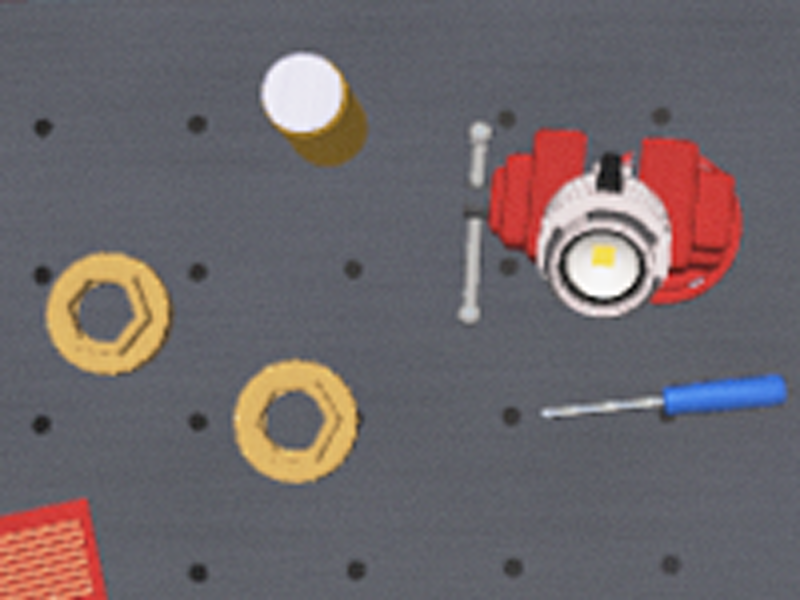

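View pics/c2.png

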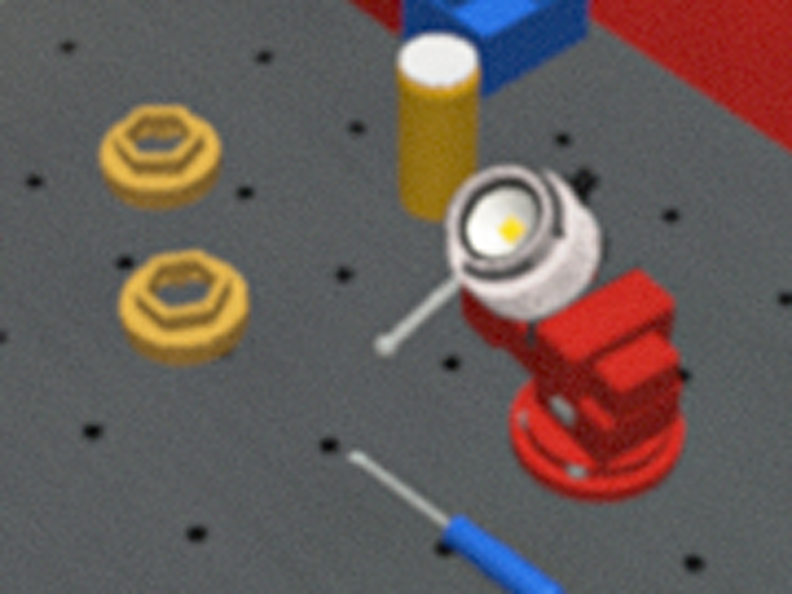

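View pics/c3.png

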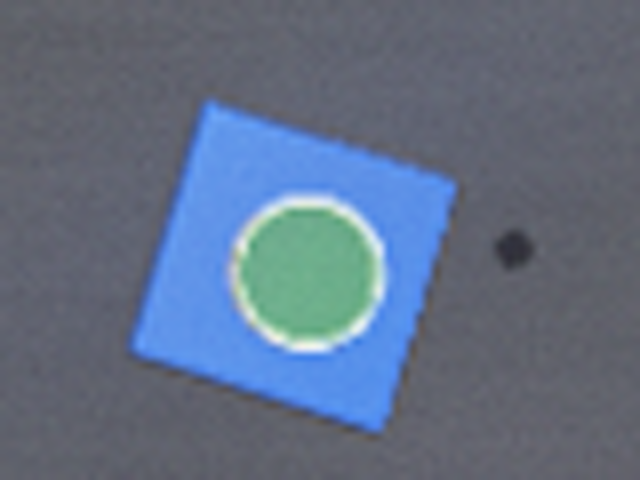

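View pics/c4.png

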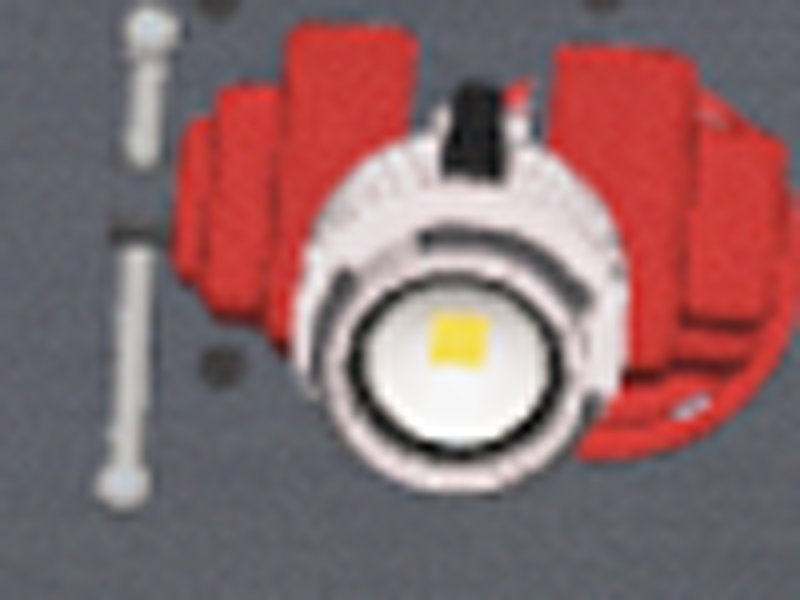

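View pics/c5.png

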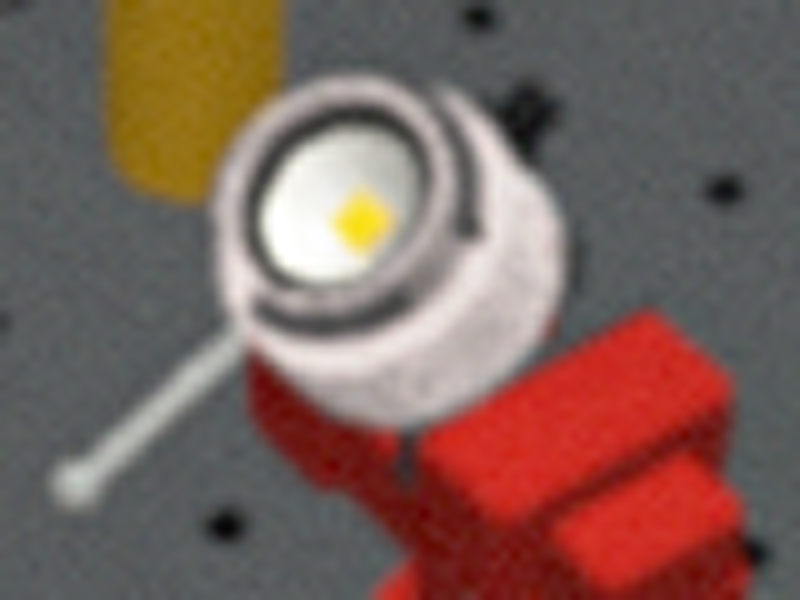

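The near ring at (204,235), the greenish glass on the pad and the lamp with its thread arcs and gaps are all clear. I'll fit a small lamp model to both views, and locate the glass and ring.

```bash
cat >> h.py <<'E'
K={'side':np.array([[458.26695194,0,286.1362069],[0,458.26695194,205.92223219],[0,0,1]]),
   'top':np.array([[481.03674323,0,278.18472104],[0,481.03674323,214.18387833],[0,0,1]])}
T={'side':np.array([[0.73559972,-0.48864547,0.46916805,-0.16130834],[-0.67715411,-0.54968285,0.48919431,-0.64371411],[0.01885105,-0.67755027,-0.73523484,1.17861191],[0,0,0,1]]),
   'top':np.array([[-1.80310714e-02,-9.96758692e-01,7.84027388e-02,3.70393106e-01],[-9.99836485e-01,1.80831743e-02,-4.54305191e-05,5.94926198e-02],[-1.37248712e-03,-7.83907379e-02,-9.96921766e-01,1.59731208],[0,0,0,1]])}
def proj(n,P):
    P=np.atleast_2d(P); c=(P-T[n][:3,3])@T[n][:3,:3]; q=c@K[n].T
    return q[:,:2]/q[:,2:]
def ray(n,u,v):
    d=T[n][:3,:3]@np.linalg.inv(K[n])@[u,v,1]; return T[n][:3,3],d/np.linalg.norm(d)
def onz(n,u,v,z):
    o,d=ray(n,u,v); return o+d*(z-o[2])/d[2]
def tri(u1,v1,u2,v2):  # side, top
    o1,d1=ray('side',u1,v1);o2,d2=ray('top',u2,v2)
    A=np.c_[d1,-d2]; s=np.linalg.lstsq(A,o2-o1,rcond=None)[0]
    a=o1+d1*s[0];b=o2+d2*s[1]; return (a+b)/2,np.linalg.norm(a-b)
E
python3 - <<'E'
from h import *
# rough: mouth centre in both
p,e=tri(260+33.5,160+20.5,235+45.3,160+36.5); print('cell~',p,e)
for n in ['top','side']:
    im=cv2.imread(f'pics/{n}0.png').astype(int)
    b,g,r=im[...,0],im[...,1],im[...,2]
    # green glass
    m=((g>b+15)&(g>r+25)).astype(np.uint8); k,l,s,c=cv2.connectedComponentsWithStats(m); i=1+np.argmax(s[1:,4]); print(n,'glass',s[i],c[i],onz(n,*c[i],.022))
    m=((r>130)&(b<130)&(g>100)&(r>b+50)).astype(np.uint8); k,l,s,c=cv2.connectedComponentsWithStats(m)
    for i in range(1,k):
        if s[i,4]>200: print(n,'brass',s[i],c[i],onz(n,*c[i],.02))
E
```

```text
cell~ [0.53021839 0.05130633 0.22746006] 0.003599236464118981
top glass [380 226  17  17 232] [387.93103448 233.75431034] [ 0.42351694 -0.29860953  0.022     ]
top brass [ 505    0   55   36 1612] [536.0130273   15.42493797] [ 1.15570611 -0.828483    0.02      ]
top brass [  80   86   36   40 1051] [ 98.96479543 107.25309229] [0.86452709 0.65311905 0.02      ]
top brass [142 193  30  31 560] [156.8375     207.97857143] [0.52218765 0.45865419 0.02      ]
top brass [188 220  31  31 574] [203.66376307 234.8902439 ] [0.43078382 0.30494136 0.02      ]
top brass [  65  260   88   37 1152] [108.91753472 277.73958333] [0.29684352 0.61435239 0.02      ]
side glass [339 307  21  18 289] [349.47750865 315.13148789] [ 0.42649977 -0.30141941  0.022     ]
side brass [   0    0  112   47 2949] [53.95456087 21.72058325] [0.5569656  1.93919351 0.02      ]
side brass [ 99  60  35  24 307] [114.90228013  71.247557  ] [0.55948291 1.28407938 0.02      ]
side brass [233  87  41  37 738] [250.56097561 102.02574526] [0.87760591 0.68041155 0.02      ]
side brass [102  96  49  39 291] [123.64948454 116.86254296] [0.41456061 0.94374211 0.02      ]
side brass [270 146  19  34 439] [278.8952164  162.18451025] [0.70943358 0.3102269  0.02      ]
side brass [112 154  61  39 671] [143.04321908 173.68107303] [0.29624845 0.59151141 0.02      ]
side brass [202 154  28  23 394] [215.85279188 164.34771574] [0.52476073 0.45712287 0.02      ]
side brass [207 187  30  25 465] [221.25376344 198.55268817] [0.43293724 0.30277852 0.02      ]
```

```bash
cat > fit.py <<'E'
from h import *
from scipy.optimize import minimize
S=8
def frame(th,az):
    z=np.array([np.sin(th)*np.cos(az),np.sin(th)*np.sin(az),np.cos(th)])
    # x axis: horizontal-ish, "uphill" perpendicular: use y = world-up cross..
    h=np.array([-np.sin(az),np.cos(az),0]); x=h; y=np.cross(z,x); return np.c_[x,y,z]
def circ(r,z,a0=0,a1=2*np.pi,n=72):
    a=np.linspace(a0,a1,n); return np.c_[r*np.cos(a),r*np.sin(a),np.full(n,z)]
def maps(n,c,R,gap,rin,win,off):
    u0,v0,w,h=win
    def pts(P): return np.round(((proj(n,c+P@R.T)+off-[u0,v0]+.5)*S-.5)*16).astype(np.int32)
    lab=np.zeros((h*S,w*S),np.uint8)
    def hull(Ps,v,clip=None):
        m=np.zeros_like(lab); P=np.vstack([pts(q) for q in Ps]); 
        cv2.fillConvexPoly(m,cv2.convexHull(P.reshape(-1,1,2)),1,shift=4)
        if clip is not None: m&=clip
        lab[m>0]=v; return m
    hull([circ(.048,-.026),circ(.048,-.07)],1)
    hull([circ(.048,-.026)],2)
    hull([circ(.036,-.026),circ(.036,-.0)],3)
    # thread segments painter: underside..top
    gw=.025/.043
    for k in range(3):
        a0=gap+k*2*np.pi/3+gw/2; a1=gap+(k+1)*2*np.pi/3-gw/2
        aa=np.linspace(a0,a1,9)
        for i in range(8):
            hull([circ(.036,-.0075,aa[i],aa[i+1],4),circ(.043,-.0075,aa[i],aa[i+1],4),circ(.036,-.012,aa[i],aa[i+1],4),circ(.043,-.012,aa[i],aa[i+1],4)],4)
    hull([circ(.036,-.0075),circ(.036,0)],3)
    hull([circ(.036,0)],5)
    m=hull([circ(.0335,0)],6)
    m2=hull([circ(.0325,-.007)],7,m)
    hull([circ(rin,-.007)],8,m2)
    return lab
WIN={'top':(258,168,46,48),'side':(276,160,46,48)}
IM={n:cv2.cvtColor(cv2.imread(f'pics/{n}0.png'),cv2.COLOR_BGR2GRAY).astype(float) for n in WIN}
def evaln(n,p,ret=False):
    c=p[:3]; R=frame(p[3],p[4]); off=p[7:9] if n=='side' else -p[7:9]
    u0,v0,w,h=WIN[n]; lab=maps(n,c,R,p[5],p[6],WIN[n],off)
    A=np.stack([cv2.resize((lab==k).astype(np.float32),(w,h),interpolation=cv2.INTER_AREA) for k in range(9)],-1)
    A=cv2.GaussianBlur(A,(0,0),.6)
    I=IM[n][v0:v0+h,u0:u0+w]
    # fixed palette groups: white(1,2,3,5),wall 6,dark 4,7, refl 8 ; bg ignored
    W=(1-A[...,0])>.8
    B=np.stack([A[...,0],A[...,1],A[...,2],A[...,3],A[...,5],A[...,6],A[...,4],A[...,7],A[...,8]],-1)
    Bm=B[W];x=np.linalg.lstsq(np.r_[Bm,3*np.eye(9)],np.r_[I[W],3*np.array([90,200,200,190,215,170,70,50,215])],rcond=None)[0]
    d=I-B@x
    # dark LED zone is yellow: clip
    d=np.clip(d,-60,60)
    if ret: return lab,x,B@x,I,W
    return (d[W]**2).mean()+ (3 if 0 else 0)
def cost(p): return evaln('top',p)+evaln('side',p)+ 2*(p[7]**2+p[8]**2)*3
E
cat > run.py <<'E'
from fit import *
best=[]
for th in [.45,.55]:
  for gap in np.arange(0,2.09,.3):
    x0=np.array([.530,.0513,.227,th,np.pi+.05,gap,.029,0,0])
    st=np.array([.003,.003,.003,.06,.08,.15,.001,.6,.6])
    f=lambda q: cost(x0+q*st)
    r=minimize(f,np.zeros(9),method='Nelder-Mead',options=dict(maxfev=350,initial_simplex=np.r_[np.zeros((1,9)),np.eye(9)]))
    best.append((r.fun,x0+r.x*st))
best.sort(key=lambda t:t[0])
for b in best[:5]: print(b[0],np.round(b[1],4))
x0=best[0][1]
r=minimize(lambda q:cost(x0+q*st*.5),np.zeros(9),method='Nelder-Mead',options=dict(maxfev=900,initial_simplex=np.r_[np.zeros((1,9)),np.eye(9)]))
p=x0+r.x*st*.5; print(r.fun,np.round(p,4)); np.save('lamp.npy',p)
o=[]
for n in WIN:
    lab,x,M,I,W=evaln(n,p,True); print(n,evaln(n,p),np.round(x))
    o.append(np.hstack([M,I,128+(I-M)*W]))
o=np.vstack(o); cv2.imwrite('pics/fit0.png',cv2.resize(np.clip(o,0,255).astype(np.uint8),None,fx=5,fy=5,interpolation=cv2.INTER_NEAREST))
E
time python3 run.py
```

```text
986.2798409735427 [ 0.5292  0.0528  0.2302  0.579   3.0088  2.268   0.0253  0.1048 -0.9337]
986.3127394667736 [ 0.5284  0.0524  0.2312  0.5858  3.0298  2.2594  0.0255  0.233  -0.7426]
990.2229381344749 [ 0.5265  0.0518  0.2353  0.5731  3.031   2.2427  0.0252  0.4797 -0.2653]
998.1628741962897 [ 0.5258  0.0516  0.2367  0.5755  3.0137  0.1411  0.0252  0.5962 -0.0866]
999.0609407504976 [0.5252 0.0514 0.2379 0.5769 3.022  0.1539 0.0252 0.6343 0.0566]
983.5378936943138 [ 0.5292  0.0528  0.2302  0.5788  3.0098  2.2667  0.0253  0.1051 -0.9324]
top 599.511259954583 [ 91. 170. 230. 197. 267. 207.  84.  43. 231.]
side 378.74392955312277 [ 84. 186. 222. 156. 238. 171.  89.  68. 225.]
real	3m4.875s
user	3m5.019s
sys	0m0.164s
```

View pics/fit0.png

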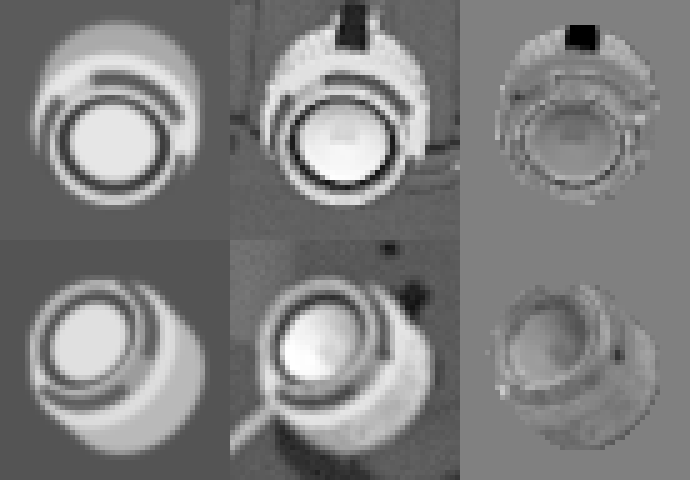

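The rendered model matches both views, with a lean of about 33° and the gap angle resolved. Next is a helper for move numbers, then the reach to the glass.

```bash
cat > mv.py <<'E'
import numpy as np
from scipy.spatial.transform import Rotation as Ro, Slerp
def RO(q): return Ro.from_quat([q[1],q[2],q[3],q[0]])
def delta(s,pos=None,R=None):
    """shift/turn units from state s to TCP pos & Rotation R"""
    r=RO(s['tool_rot']); d=r.inv().apply(np.array(pos)-s['tool_pos'])/.025
    a=(r.inv()*R).as_rotvec()/np.deg2rad(5)
    n=max(np.linalg.norm(d)*25/41.7,np.linalg.norm(a)*5/7.16)
    print('xyz',np.round(d,2),'a',np.round(a,2),'rows',round(n,1)); return d,a
def down(yaw): # tool x down, tool y at world yaw
    y=np.array([np.cos(yaw),np.sin(yaw),0]); x=np.array([0,0,-1.]); return Ro.from_matrix(np.c_[x,y,np.cross(x,y)])
def show(s):
    r=RO(s['tool_rot']).as_matrix(); print('t',round(s['time'],2),'p',np.round(s['tool_pos'],4),'x',np.round(r[:,0],3),'y',np.round(r[:,1],3),'yaw',round(np.degrees(np.arctan2(r[1,1],r[0,1])),1),'F',np.round(s['contact_force'],1),'M',np.round(s['ft_torque'],2),'w',round(s['gripper_width'],3),'q',np.round(s['joint_pos'],2))
E
python3 - <<'E'
from mv import *; from plant import sensors
s=sensors.state(); show(s)
delta(s,[.39,.05,.30],down(np.radians(90)-1.06))
for yaw in (90,60,30,0,-30): print(yaw);delta(s,[.425,-.30,.16],down(np.radians(yaw)))
E
```

```text
t 0.1 p [0.1945 0.5934 0.2302] x [-0.001 -0.002 -1.   ] y [ 0.312  0.95  -0.002] yaw 71.8 F [-0.1  0.4  0.1] M [ 0.   -0.02  0.02] w 0.999 q [ 1.14  0.05  1.61  0.    1.48 -0.12]
xyz [ -2.76 -18.22  14.2 ] a [8.52 0.01 0.02] rows 13.9
90
xyz [  2.86 -31.08  19.9 ] a [-3.63 -0.01  0.02] rows 22.2
60
xyz [  2.86 -31.08  19.9 ] a [ 2.37 -0.    0.02] rows 22.2
30
xyz [  2.86 -31.08  19.9 ] a [8.37 0.01 0.02] rows 22.2
0
xyz [  2.86 -31.08  19.9 ] a [1.437e+01 1.000e-02 2.000e-02] rows 22.2
-30
xyz [  2.86 -31.08  19.9 ] a [2.037e+01 2.000e-02 2.000e-02] rows 22.2
```

Call:
drive_tool:
  series:
    - {"x": -0.18, "y": -1.2, "z": 0.95}
    - {"x": -0.37, "y": -2.4, "z": 1.9}
    - {"x": -0.55, "y": -3.6, "z": 2.85}
    - {"x": -0.74, "y": -4.9, "z": 3.8}
    - {"x": -0.92, "y": -6.07, "z": 4.73}
  hand: 1

```text
schema error: expected keys x, y, z, ax, ay, az
```

Call:
drive_tool:
  series:
    - {"x": -0.18, "y": -1.2, "z": 0.95}
    - {"x": -0.37, "y": -2.4, "z": 1.9}
    - {"x": -0.55, "y": -3.6, "z": 2.85}
    - {"x": -0.74, "y": -4.9, "z": 3.8}
    - {"x": -0.92, "y": -6.07, "z": 4.73}

```text
schema error: expected keys x, y, z, ax, ay, az
```

Call:
drive_tool:
  series:
    - {"x": -0.18, "y": -1.2, "z": 0.95}
    - {"x": -0.37, "y": -2.4, "z": 1.9}
    - {"x": -0.55, "y": -3.6, "z": 2.85}
    - {"x": -0.74, "y": -4.9, "z": 3.8}
    - {"x": -0.92, "y": -6.07, "z": 4.73}

```text
schema error: expected keys x, y, z, ax, ay, az
```

Run:
```python
from mv import *; from plant import sensors
s=sensors.state(); show(s)
delta(s,[.425,-.30,.16],down(np.radians(90)))
```

```text
t 0.1 p [0.1945 0.5934 0.2302] x [-0.001 -0.002 -1.   ] y [ 0.312  0.95  -0.002] yaw 71.8 F [-0.1  0.4  0.1] M [ 0.   -0.02  0.02] w 0.999 q [ 1.14  0.05  1.61  0.    1.48 -0.12]
xyz [  2.86 -31.08  19.9 ] a [-3.63 -0.01  0.02] rows 22.2
```

All six keys are required.

Call:
drive_tool:
  series:
    - {"x": -0.18, "y": -1.2, "z": 0.95, "ax": 0, "ay": 0, "az": 0}
    - {"x": -0.37, "y": -2.4, "z": 1.9, "ax": 0, "ay": 0, "az": 0}
    - {"x": -0.55, "y": -3.6, "z": 2.85, "ax": 0, "ay": 0, "az": 0}
    - {"x": -0.74, "y": -4.9, "z": 3.8, "ax": 0, "ay": 0, "az": 0}
    - {"x": -0.92, "y": -6.07, "z": 4.73, "ax": 0, "ay": 0, "az": 0}
  hand: 1

```text
time: 0.52
tool_pos: [0.2597, 0.4108, 0.2537]
tool_rot: [0.698, 0.111, 0.698, -0.112]
contact_force: [1.3, 0.3, 1.0]
gripper_width: 0.998
```

Call:
drive_tool:
  series:
    - {"x": -0.18, "y": -1.2, "z": 0.95, "ax": 0, "ay": 0, "az": 0}
    - {"x": -0.37, "y": -2.4, "z": 1.9, "ax": 0, "ay": 0, "az": 0}
    - {"x": -0.55, "y": -3.6, "z": 2.85, "ax": 0, "ay": 0, "az": 0}
    - {"x": -0.74, "y": -4.9, "z": 3.8, "ax": 0, "ay": 0, "az": 0}
    - {"x": -0.92, "y": -6.07, "z": 4.73, "ax": 0, "ay": 0, "az": 0}

```text
time: 0.93
tool_pos: [0.3247, 0.2299, 0.2771]
tool_rot: [0.698, 0.111, 0.698, -0.111]
contact_force: [1.1, 0.5, 0.1]
gripper_width: 1.0
```

Call:
drive_tool:
  series:
    - {"x": -0.18, "y": -1.2, "z": 0.95, "ax": 0, "ay": 0, "az": 0}
    - {"x": -0.37, "y": -2.4, "z": 1.9, "ax": 0, "ay": 0, "az": 0}
    - {"x": -0.55, "y": -3.6, "z": 2.85, "ax": 0, "ay": 0, "az": 0}
    - {"x": -0.74, "y": -4.9, "z": 3.8, "ax": 0, "ay": 0, "az": 0}
    - {"x": -0.92, "y": -6.07, "z": 4.73, "ax": 0, "ay": 0, "az": 0}

```text
time: 1.35
tool_pos: [0.3899, 0.0487, 0.3003]
tool_rot: [0.698, 0.112, 0.698, -0.112]
contact_force: [0.1, 0.5, 0.2]
gripper_width: 0.998
```

Run:
```python
from mv import *; from plant import sensors
s=sensors.state(); show(s)
delta(s,[.425,-.30,.16],down(np.radians(90)))
```

```text
t 1.35 p [0.3899 0.0487 0.3003] x [ 0. -0. -1.] y [0.312 0.95  0.   ] yaw 71.8 F [0.1 0.5 0.2] M [-0.01  0.04 -0.  ] w 0.998 q [-0.07 -0.57  2.02 -0.    1.7  -1.32]
xyz [  5.61 -12.81   5.68] a [-3.64  0.    0.  ] rows 9.1
```

Call:
drive_tool:
  series:
    - {"x": 0.55, "y": -1.3, "z": 0.57, "ax": 0, "ay": 0, "az": 0}
    - {"x": 1.1, "y": -2.6, "z": 1.15, "ax": 0, "ay": 0, "az": 0}
    - {"x": 1.65, "y": -3.9, "z": 1.7, "ax": 0, "ay": 0, "az": 0}
    - {"x": 2.2, "y": -5.2, "z": 2.3, "ax": 0, "ay": 0, "az": 0}
    - {"x": 2.8, "y": -6.4, "z": 2.85, "ax": 0, "ay": 0, "az": 0}

```text
time: 1.77
tool_pos: [0.4075, -0.1255, 0.2296]
tool_rot: [0.698, 0.112, 0.698, -0.112]
contact_force: [0.6, 0.5, 1.0]
gripper_width: 1.001
```

Call:
drive_tool:
  series:
    - {"x": 0.8, "y": -1.3, "z": 0.57, "ax": -0.8, "ay": 0, "az": 0}
    - {"x": 1.7, "y": -2.6, "z": 1.15, "ax": -1.6, "ay": 0, "az": 0}
    - {"x": 2.5, "y": -3.9, "z": 1.7, "ax": -2.4, "ay": 0, "az": 0}
    - {"x": 3.3, "y": -5.2, "z": 2.3, "ax": -3.2, "ay": 0, "az": 0}
    - {"x": 3.8, "y": -6.4, "z": 2.83, "ax": -3.64, "ay": 0, "az": 0}
  hand: 0.85

```text
time: 2.18
tool_pos: [0.4238, -0.2986, 0.1323]
tool_rot: [0.706, -0.0, 0.708, 0.002]
contact_force: [0.3, 0.8, 0.3]
gripper_width: 0.851
```

Run:
```python
from mv import *; from plant import sensors,cams
from h import *
s=sensors.state(); show(s)
delta(s,[.425,-.30,.06],down(np.radians(90)))
for n in ['side','top']:
    f=cams.grab_frame(n); cv2.imwrite(f'pics/{n}1.png',f['img']); print(n,proj(n,[[.425,-.3,.022],s['tool_pos']]))
crop('d1','side1',310,250,100,75,8)
crop('d2','top1',350,200,80,60,8)
```

```text
t 2.18 p [ 0.4238 -0.2986  0.1323] x [-0.003  0.002 -1.   ] y [-0.003  1.     0.002] yaw 90.2 F [0.3 0.8 0.3] M [ 0.02 -0.02  0.04] w 0.851 q [-0.76 -0.12  1.95 -0.    1.31 -2.33]
xyz [ 2.89 -0.06  0.05] a [ 0.03 -0.03 -0.03] rows 1.7
side [[348.7466368  315.11548853]
 [353.03351583 294.09893236]]
top [[388.33942979 233.29362779]
 [396.1138026  232.2776715 ]]
```

View pics/d1.png

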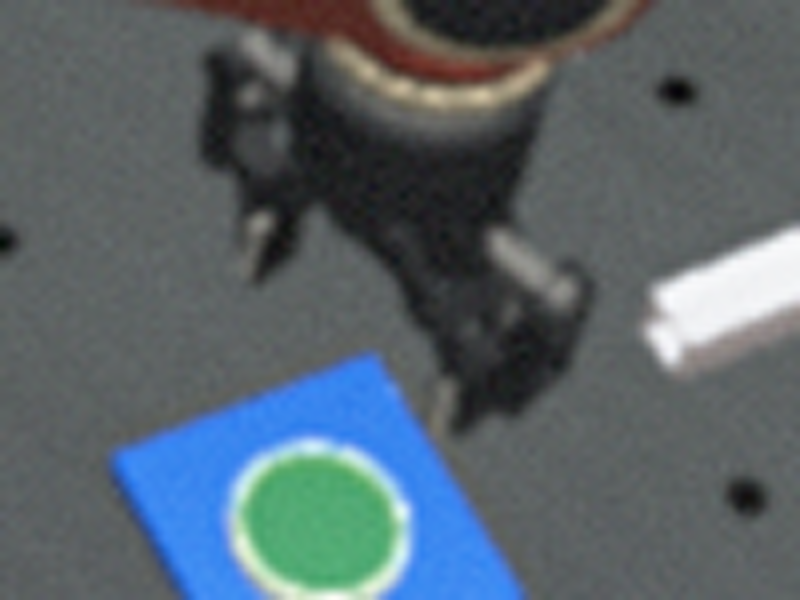

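View pics/d2.png

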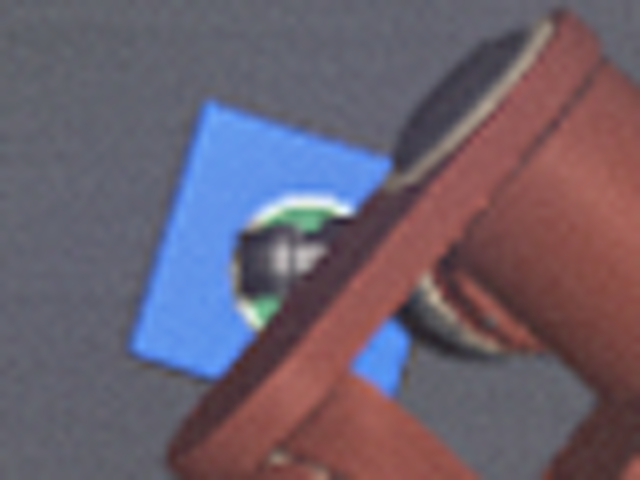

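Call:
drive_tool:
  series:
    - {"x": 1.4, "y": -0.03, "z": 0.02, "ax": 0, "ay": 0, "az": 0}
    - {"x": 2.8, "y": -0.06, "z": 0.05, "ax": 0, "ay": 0, "az": 0}
    - {"x": 4.0, "y": -0.06, "z": 0.05, "ax": 0, "ay": 0, "az": 0}
    - {"x": 4.4, "y": -0.06, "z": 0.05, "ax": 0, "ay": 0, "az": 0}
    - {"x": 4.7, "y": -0.06, "z": 0.05, "ax": 0, "ay": 0, "az": 0}

```text
time: 2.7
tool_pos: [0.4254, -0.2975, 0.0159]
tool_rot: [0.706, 0.001, 0.708, 0.001]
contact_force: [0.2, 0.4, 1.3]
gripper_width: 0.85
```

Call:
drive_tool:
  series:
    - {"x": 0.04, "y": 0, "z": 0, "ax": 0, "ay": 0, "az": 0}
    - {"x": 0.08, "y": 0, "z": 0, "ax": 0, "ay": 0, "az": 0}
    - {"x": 0.12, "y": 0, "z": 0, "ax": 0, "ay": 0, "az": 0}
    - {"x": 0.16, "y": 0, "z": 0, "ax": 0, "ay": 0, "az": 0}

```text
time: 3.03
tool_pos: [0.4277, -0.3001, 0.0158]
tool_rot: [0.708, -0.001, 0.706, -0.001]
contact_force: [0.7, -0.5, -0.1]
gripper_width: 0.849
```

Run:
```python
from mv import *; from plant import sensors
s=sensors.state(); show(s);show(sensors.state())
```

```text
t 3.03 p [ 0.4277 -0.3001  0.0158] x [ 0.003 -0.003 -1.   ] y [-0.001  1.    -0.003] yaw 90.1 F [ 0.7 -0.5 -0.1] M [ 0.01 -0.04 -0.01] w 0.849 q [-0.75  0.05  2.01  0.    1.08 -2.33]
t 3.03 p [ 0.4277 -0.3001  0.0158] x [ 0.003 -0.003 -1.   ] y [-0.001  1.    -0.003] yaw 90.1 F [ 0.7 -0.5 -0.1] M [ 0.01 -0.04 -0.01] w 0.849 q [-0.75  0.05  2.01  0.    1.08 -2.33]
```

Call:
drive_tool:
  series:
    - {"x": 0, "y": 0, "z": 0, "ax": 0, "ay": 0, "az": 0}

```text
time: 3.12
tool_pos: [0.4273, -0.2997, 0.0151]
tool_rot: [0.708, -0.001, 0.706, -0.0]
contact_force: [-0.5, -0.1, -0.0]
gripper_width: 0.854
```

Run:
```python
from mv import *; from plant import sensors
s=sensors.state(); show(s);show(sensors.state())
```

```text
t 3.12 p [ 0.4273 -0.2997  0.0151] x [ 0.002 -0.002 -1.   ] y [-0.001  1.    -0.002] yaw 90.1 F [-0.5 -0.1 -0. ] M [0.   0.02 0.04] w 0.854 q [-0.75  0.05  2.01  0.    1.08 -2.33]
t 3.12 p [ 0.4273 -0.2997  0.0151] x [ 0.002 -0.002 -1.   ] y [-0.001  1.    -0.002] yaw 90.1 F [-0.5 -0.1 -0. ] M [0.   0.02 0.04] w 0.854 q [-0.75  0.05  2.01  0.    1.08 -2.33]
```

Call:
drive_tool:
  series:
    - {"x": 0.06, "y": 0, "z": 0, "ax": 0, "ay": 0, "az": 0}
    - {"x": 0.12, "y": 0, "z": 0, "ax": 0, "ay": 0, "az": 0}
    - {"x": 0.18, "y": 0, "z": 0, "ax": 0, "ay": 0, "az": 0}
    - {"x": 0.18, "y": 0, "z": 0, "ax": 0, "ay": 0, "az": 0}

```text
time: 3.45
tool_pos: [0.4262, -0.2988, 0.0089]
tool_rot: [0.707, -0.0, 0.707, 0.0]
contact_force: [1.0, -0.8, 0.3]
gripper_width: 0.846
```

Call:
drive_tool:
  series:
    - {"x": 0.04, "y": 0, "z": 0, "ax": 0, "ay": 0, "az": 0}
    - {"x": 0.08, "y": 0, "z": 0, "ax": 0, "ay": 0, "az": 0}
    - {"x": 0.08, "y": 0, "z": 0, "ax": 0, "ay": 0, "az": 0}

```text
time: 3.7
tool_pos: [0.4263, -0.2989, 0.007]
tool_rot: [0.707, -0.0, 0.707, 0.0]
contact_force: [0.0, 0.6, 0.7]
gripper_width: 0.845
```

Call:
drive_tool:
  series:
    - {"x": 0.04, "y": 0, "z": 0, "ax": 0, "ay": 0, "az": 0}
    - {"x": 0.08, "y": 0, "z": 0, "ax": 0, "ay": 0, "az": 0}
    - {"x": 0.08, "y": 0, "z": 0, "ax": 0, "ay": 0, "az": 0}

```text
time: 3.95
tool_pos: [0.4263, -0.2989, 0.005]
tool_rot: [0.707, -0.0, 0.707, 0.0]
contact_force: [-0.4, -0.2, -0.4]
gripper_width: 0.852
```

Call:
drive_tool:
  series:
    - {"x": 0.04, "y": 0, "z": 0, "ax": 0, "ay": 0, "az": 0}
    - {"x": 0.04, "y": 0, "z": 0, "ax": 0, "ay": 0, "az": 0}

```text
time: 4.12
tool_pos: [0.4264, -0.299, 0.0041]
tool_rot: [0.707, -0.0, 0.707, 0.0]
contact_force: [0.6, 0.3, 0.4]
gripper_width: 0.85
```

Call:
drive_tool:
  series:
    - {"x": 0.04, "y": 0, "z": 0, "ax": 0, "ay": 0, "az": 0}
    - {"x": 0.04, "y": 0, "z": 0, "ax": 0, "ay": 0, "az": 0}

```text
time: 4.28
tool_pos: [0.4266, -0.2992, 0.0035]
tool_rot: [0.707, -0.0, 0.707, 0.0]
contact_force: [-0.6, 0.5, 0.9]
gripper_width: 0.851
```

Call:
drive_tool:
  series:
    - {"x": 0.04, "y": 0, "z": 0, "ax": 0, "ay": 0, "az": 0}
    - {"x": 0.04, "y": 0, "z": 0, "ax": 0, "ay": 0, "az": 0}

```text
time: 4.45
tool_pos: [0.4266, -0.2992, 0.0035]
tool_rot: [0.707, -0.0, 0.707, 0.0]
contact_force: [-4.2, 3.1, 9.5]
gripper_width: 0.855
```

Contact at TCP z = 3.5 mm puts the tips 8.5 mm behind the TCP at this opening. I'll raise so the tips cover only the top ~4.5 mm of the glass, then close.

Call:
drive_tool:
  series:
    - {"x": -0.2, "y": 0, "z": 0, "ax": 0, "ay": 0, "az": 0}
    - {"x": -0.38, "y": 0, "z": 0, "ax": 0, "ay": 0, "az": 0}
    - {"x": -0.38, "y": 0, "z": 0, "ax": 0, "ay": 0, "az": 0}

```text
time: 4.7
tool_pos: [0.4271, -0.2996, 0.0128]
tool_rot: [0.708, -0.001, 0.707, -0.0]
contact_force: [-0.0, 0.3, 0.2]
gripper_width: 0.851
```

Call:
drive_tool:
  series:
    - {"x": 0, "y": 0, "z": 0, "ax": 0, "ay": 0, "az": 0}

```text
time: 4.78
tool_pos: [0.4267, -0.2993, 0.0122]
tool_rot: [0.707, -0.001, 0.707, 0.0]
contact_force: [-0.1, 0.4, 0.3]
gripper_width: 0.85
```

Call:
drive_tool:
  series:
    - {"x": 0, "y": 0, "z": 0, "ax": 0, "ay": 0, "az": 0}
    - {"x": 0, "y": 0, "z": 0, "ax": 0, "ay": 0, "az": 0}
    - {"x": 0, "y": 0, "z": 0, "ax": 0, "ay": 0, "az": 0}
    - {"x": 0, "y": 0, "z": 0, "ax": 0, "ay": 0, "az": 0}
    - {"x": 0, "y": 0, "z": 0, "ax": 0, "ay": 0, "az": 0}
  hand: 0.0

```text
time: 5.2
tool_pos: [0.4268, -0.2994, 0.0126]
tool_rot: [0.707, -0.0, 0.707, 0.0]
contact_force: [-1.9, 0.2, 5.6]
gripper_width: 0.688
```

Call:
drive_tool:
  series:
    - {"x": -0.2, "y": 0, "z": 0, "ax": 0, "ay": 0, "az": 0}
    - {"x": -0.4, "y": 0, "z": 0, "ax": 0, "ay": 0, "az": 0}
    - {"x": -0.6, "y": 0, "z": 0, "ax": 0, "ay": 0, "az": 0}
    - {"x": -0.8, "y": 0, "z": 0, "ax": 0, "ay": 0, "az": 0}

```text
time: 5.53
tool_pos: [0.4263, -0.2989, 0.0321]
tool_rot: [0.707, -0.0, 0.707, 0.0]
contact_force: [-0.1, -0.4, -1.0]
gripper_width: 0.683
```

Run:
```python
from mv import *; from plant import sensors,cams
from h import *
s=sensors.state(); show(s)
for n in ['side']:
    f=cams.grab_frame(n); cv2.imwrite(f'pics/{n}2.png',f['img'])
crop('e1','side2',310,270,80,60,10)
```

```text
t 5.53 p [ 0.4263 -0.2989  0.0321] x [-0.  0. -1.] y [-0.001  1.     0.   ] yaw 90.0 F [-0.1 -0.4 -1. ] M [-0.01 -0.01 -0.02] w 0.683 q [-0.75  0.02  2.    0.    1.12 -2.33]
```

View pics/e1.png

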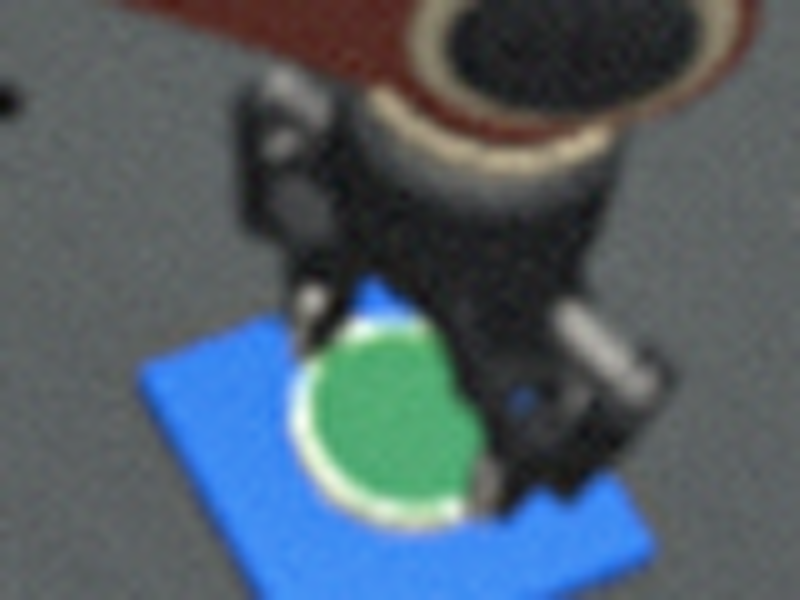

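Glass is held on both sides and lifted clear. I'll raise it, then carry it to a standoff above the cell on the lamp axis.

```bash
cat >> mv.py <<'E'
def cellR(th,az):
    z=np.array([np.sin(th)*np.cos(az),np.sin(th)*np.sin(az),np.cos(th)]); h=np.array([-np.sin(az),np.cos(az),0])
    return z,h
def toolAt(th,az,roll=0):
    """tool x=-z; tool y = horizontal, world +y-ish, turned by roll (deg) about cell z"""
    z,h=cellR(th,az); y=-h; y=Ro.from_rotvec(z*np.radians(roll)).apply(y); x=-z
    return Ro.from_matrix(np.c_[x,y,np.cross(x,y)])
E
python3 - <<'E'
from mv import *; from plant import sensors
s=sensors.state()
z,h=cellR(.579,3.01); c=np.array([.529,.053,.230])
R=toolAt(.579,3.01); print(R.as_matrix())
s2=dict(s); delta(s2,c+.07*z,R)
E
```

```text
[[ 0.54245631  0.13121319  0.82977361]
 [-0.07179818  0.99135417 -0.10982679]
 [-0.83701026  0.          0.5471872 ]]
xyz [-10.23  14.29   2.59] a [ 1.48 -6.61 -0.43] rows 10.6
```

Call:
drive_tool:
  series:
    - {"x": -1.2, "y": 0, "z": 0, "ax": 0, "ay": 0, "az": 0}
    - {"x": -2.4, "y": 0, "z": 0, "ax": 0, "ay": 0, "az": 0}
    - {"x": -3.6, "y": 0, "z": 0, "ax": 0, "ay": 0, "az": 0}
    - {"x": -4.8, "y": 0, "z": 0, "ax": 0, "ay": 0, "az": 0}
    - {"x": -6, "y": 0, "z": 0, "ax": 0, "ay": 0, "az": 0}

```text
time: 6.0
tool_pos: [0.4262, -0.2988, 0.1833]
tool_rot: [0.707, -0.0, 0.707, 0.0]
contact_force: [0.1, -0.8, -0.2]
gripper_width: 0.686
```

Call:
drive_tool:
  series:
    - {"x": -0.8, "y": 1.2, "z": 0, "ax": 0.2, "ay": -0.6, "az": 0}
    - {"x": -1.7, "y": 2.4, "z": 0, "ax": 0.4, "ay": -1.2, "az": 0}
    - {"x": -2.6, "y": 3.6, "z": 0, "ax": 0.6, "ay": -1.8, "az": 0}
    - {"x": -3.4, "y": 4.8, "z": 0, "ax": 0.8, "ay": -2.4, "az": 0}
    - {"x": -4.2, "y": 6, "z": 0, "ax": 1, "ay": -3, "az": 0}

```text
time: 6.42
tool_pos: [0.426, -0.1478, 0.2882]
tool_rot: [0.794, 0.031, 0.607, -0.031]
contact_force: [0.3, 0.7, -0.9]
gripper_width: 0.688
```

Run:
```python
from mv import *; from plant import sensors
s=sensors.state()
z,h=cellR(.579,3.01); c=np.array([.529,.053,.230])
R=toolAt(.579,3.01)
delta(s,c+.07*z,R)
```

```text
xyz [0.57 8.43 1.79] a [ 0.41 -3.6  -0.33] rows 5.2
```

Call:
drive_tool:
  series:
    - {"x": 0.1, "y": 1.4, "z": 0.3, "ax": 0.1, "ay": -0.7, "az": -0.1}
    - {"x": 0.2, "y": 2.8, "z": 0.6, "ax": 0.2, "ay": -1.4, "az": -0.1}
    - {"x": 0.3, "y": 4.2, "z": 0.9, "ax": 0.3, "ay": -2.1, "az": -0.2}
    - {"x": 0.4, "y": 5.6, "z": 1.2, "ax": 0.3, "ay": -2.9, "az": -0.3}
    - {"x": 0.5, "y": 7, "z": 1.5, "ax": 0.41, "ay": -3.6, "az": -0.33}

```text
time: 6.83
tool_pos: [0.4804, 0.0235, 0.2871]
tool_rot: [0.878, 0.031, 0.474, -0.057]
contact_force: [-0.3, -0.7, -1.1]
gripper_width: 0.684
```

Call:
drive_tool:
  series:
    - {"x": 0, "y": 0.7, "z": 0, "ax": 0, "ay": 0, "az": 0}
    - {"x": 0, "y": 1.4, "z": 0, "ax": 0, "ay": 0, "az": 0}
    - {"x": 0, "y": 1.4, "z": 0, "ax": 0, "ay": 0, "az": 0}
    - {"x": 0, "y": 1.4, "z": 0, "ax": 0, "ay": 0, "az": 0}

```text
time: 7.17
tool_pos: [0.4848, 0.0575, 0.2862]
tool_rot: [0.877, 0.03, 0.477, -0.056]
contact_force: [0.0, -0.1, -0.2]
gripper_width: 0.684
```

Run:
```python
from mv import *; from plant import sensors,cams
from h import *
s=sensors.state(); show(s)
z,h=cellR(.579,3.01); c=np.array([.529,.053,.230])
R=toolAt(.579,3.01)
delta(s,c+.07*z,R)
for n in ['side','top']:
    f=cams.grab_frame(n); cv2.imwrite(f'pics/{n}3.png',f['img']); print(proj(n,s['tool_pos']))
crop('f1','side3',240,120,100,75,8)
crop('f2','top3',230,160,100,75,8)
```

```text
t 7.17 p [0.4848 0.0575 0.2862] x [ 0.539 -0.07  -0.839] y [ 0.127  0.992 -0.001] yaw 82.7 F [ 0.  -0.1 -0.2] M [0.06 0.29 0.02] w 0.684 q [ 0.01 -0.72  2.2  -0.08  1.1  -1.42]
xyz [0.05 0.05 0.26] a [ 0.05 -0.05 -0.02] rows 0.2
[[280.37302183 171.97469806]]
[[278.82762241 210.06688451]]
```

View pics/f1.png

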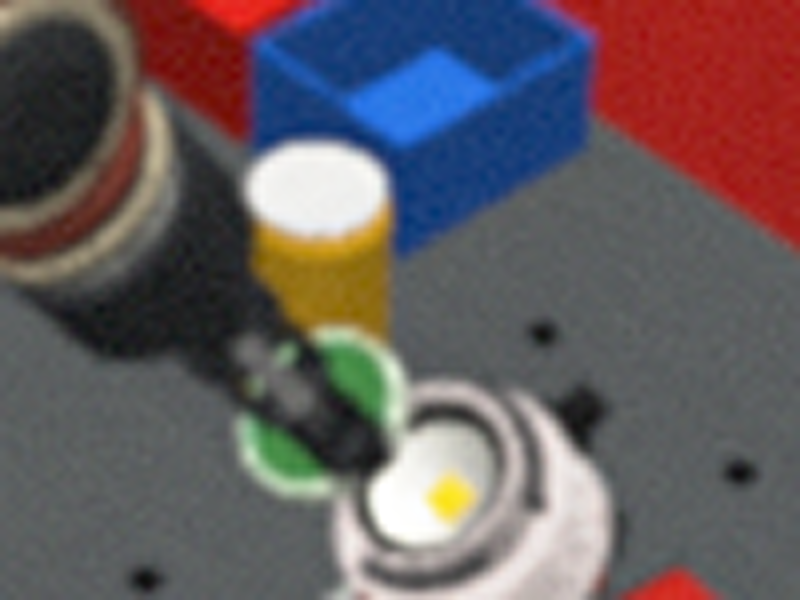

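View pics/f2.png

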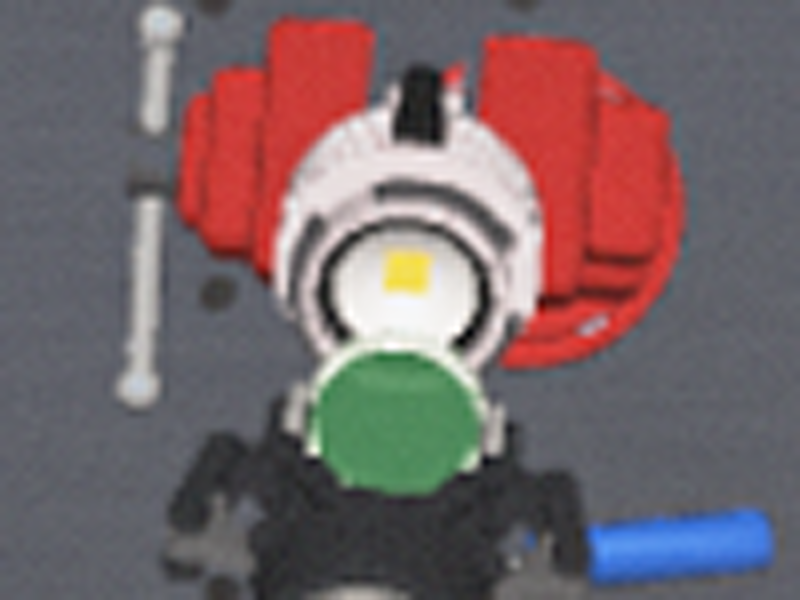

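Run:
```python
from mv import *; from plant import sensors
from h import *
s=sensors.state(); r=RO(s['tool_rot']).as_matrix(); p=s['tool_pos']
a=np.linspace(0,2*np.pi,200)
def ring(x,R,dz=0): return p+ (np.c_[np.full(200,x),R*np.cos(a),dz+R*np.sin(a)])@r.T
for n,(u0,v0) in {'side':(240,120),'top':(230,160)}.items():
    im=cv2.imread(f'pics/{n}3.png'); im=cv2.resize(im,None,fx=8,fy=8,interpolation=cv2.INTER_CUBIC)
    for x,R,col in ((.0006,.031,(0,0,255)),(-.0094,.031,(255,0,255))):
        q=proj(n,ring(x,R)); q=((q+.5)*8-.5).round().astype(int)
        cv2.polylines(im,[q.reshape(-1,1,2)],True,col,1)
    lp=np.load('lamp.npy'); off=lp[7:9]*(1 if n=='side' else -1)
    from fit import frame
    P=lp[:3]+np.c_[.0335*np.cos(a),.0335*np.sin(a),0*a]@frame(lp[3],lp[4]).T
    q=((proj(n,P)+off+.5)*8-.5).round().astype(int); cv2.polylines(im,[q.reshape(-1,1,2)],True,(255,0,0),1)
    cv2.imwrite(f'pics/g_{n}.png',im[v0*8+250:v0*8+600,u0*8+100:u0*8+650])
```

```text
(no output)
```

View pics/g_side.png

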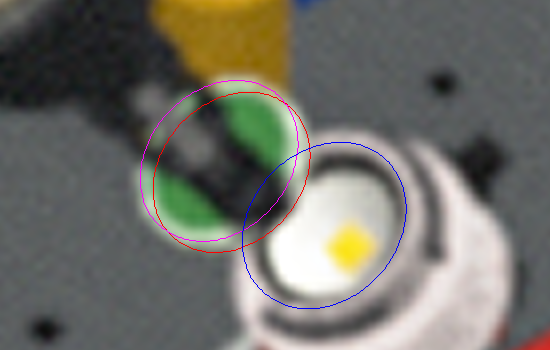

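View pics/g_top.png

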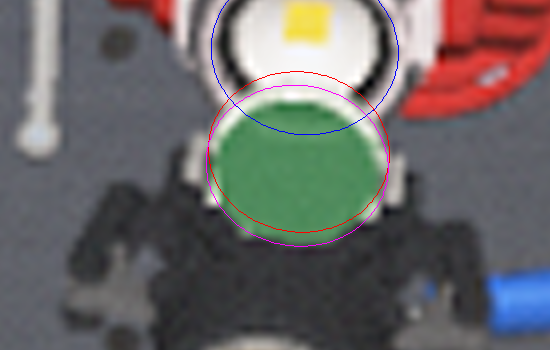

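```bash
cat > gfit.py <<'E'
from mv import *; from h import *
from scipy.optimize import minimize
a=np.linspace(0,2*np.pi,120)
def gfit(n,img,s,win,xb=.0006,rg=.0285,excl=None):
    r=RO(s['tool_rot']).as_matrix(); p=np.array(s['tool_pos']); u0,v0,w,h=win; S=8
    I=img[v0:v0+h,u0:u0+w].astype(float); b,g,rr=I[...,0],I[...,1],I[...,2]
    wt=(I.max(-1)>88).astype(float)
    wt=cv2.erode(wt,np.ones((2,2)))
    if excl is not None: wt*=~excl(np.arange(w)[None,:]+u0+0*np.arange(h)[:,None],np.arange(h)[:,None]+v0+0*np.arange(w)[None,:])
    def model(q):
        def pts(x,R): return np.round(((proj(n,p+np.c_[np.full(120,x),R*np.cos(a),R*np.sin(a)]@r.T)+q[:2]-[u0,v0]+.5)*S-.5)*16).astype(np.int32)
        m=np.zeros((h*S,w*S),np.uint8); 
        cv2.fillConvexPoly(m,cv2.convexHull(np.vstack([pts(xb,.031),pts(xb-.01,.031)]).reshape(-1,1,2)),1,shift=4)
        cv2.fillConvexPoly(m,pts(xb-.01,q[2]).reshape(-1,1,2),2,shift=4)
        A=np.stack([cv2.resize((m==k).astype(np.float32),(w,h),interpolation=cv2.INTER_AREA) for k in (0,1,2)],-1)
        return cv2.GaussianBlur(A,(0,0),.6)
    W=np.sqrt(wt)
    def cost(q):
        q=np.array(q); A=model([q[0],q[1],q[2]*.001]); ww=wt*(A[...,0]<.97)
        c=0
        pal=np.array([[95,90,85],[215,235,225],[90,150,75]]) 
        M=A@pal; d=np.clip(I-M,-70,70); 
        return (ww[...,None]*d**2).sum()/ww.sum()+0.0
    best=min((minimize(cost,[du,dv,28.5],method='Nelder-Mead',options=dict(initial_simplex=[[du,dv,28.5],[du+.7,dv,28.5],[du,dv+.7,28.5],[du,dv,29.3]],maxfev=200)) for du in(-1,.5) for dv in (-1,.5)),key=lambda t:t.fun)
    return best.x,best.fun
E
python3 - <<'E'
from gfit import *; from plant import sensors
s=sensors.state()
for n,win,ex in (('side',(264,155,32,32),None),('top',(262,198,36,30),None)):
    im=cv2.imread(f'pics/{n}3.png'); print(n,gfit(n,im,s,win,excl=ex))
E
```

```text
side (array([-0.37207069, -0.40428338, 27.95817872]), np.float64(1842.4962532409259))
top (array([-3.66163823, 23.69275106, 56.11291823]), np.float64(733.3428080928614))gfit.py:23: RuntimeWarning: invalid value encountered in scalar divide
  return (ww[...,None]*d**2).sum()/ww.sum()+0.0
```

```bash
cat > gedge.py <<'E'
from mv import *; from h import *
from scipy.optimize import least_squares
def gedge(n,img,s,xb=.0006):
    r=RO(s['tool_rot']).as_matrix(); p=np.array(s['tool_pos'])
    I=img.astype(np.float32); gi=I[...,1]-.5*(I[...,0]+I[...,2]); br=I.min(-1)
    def pt(R,al): return proj(n,p+np.c_[np.full_like(al,xb-.01),R*np.cos(al),R*np.sin(al)]@r.T)
    al=np.arange(0,2*np.pi,.08); pts=[]
    for t in al:
        R=np.linspace(.018,.034,65); q=pt(R,np.full(65,t)).astype(np.float32)
        G=cv2.remap(gi,q[:,0].reshape(1,-1),q[:,1].reshape(1,-1),cv2.INTER_LINEAR)[0]
        B=cv2.remap(br,q[:,0].reshape(1,-1),q[:,1].reshape(1,-1),cv2.INTER_LINEAR)[0]
        G=cv2.blur(G.reshape(1,-1),(3,1))[0]
        if G[:16].mean()<25: continue
        k=np.argmax(G<.5*np.median(G[:16])) 
        if k==0: continue
        if B[k:k+12].max()<140: continue
        pts.append((t,R[k],*q[k]))
    pts=np.array(pts)
    def f(x): return ((pt(x[2]*.001,pts[:,0])+x[:2])-pts[:,2:])@np.eye(2)
    def res(x):
        c=pt(0*pts[:,0],pts[:,0])+x[:2]; e=pt(x[2]*.001+0*pts[:,0],pts[:,0])
        # compare radial distance: transform by metric scaling using local affine
        J=np.stack([(pt(np.array([.001]),np.array([0.]))-pt(np.array([0.]),np.array([0.])))[0],(pt(np.array([.001]),np.array([np.pi/2]))-pt(np.array([0.]),np.array([0.])))[0]],1)
        m=np.linalg.solve(J,(pts[:,2:]-c).T); return np.hypot(*m)-x[2]
    o=least_squares(res,[0,0,29],loss='soft_l1',f_scale=.5)
    return len(pts),np.degrees(pts[:,0]).round()[::4],o.x.round(2),np.abs(o.fun).mean().round(2)
E
python3 - <<'E'
from gedge import *; from plant import sensors
s=sensors.state()
for n in ('side','top'): print(n,gedge(n,cv2.imread(f'pics/{n}3.png'),s))
E
```

```text
side (36, array([ 55.,  87., 105., 124., 142., 229., 248., 266., 284.]), array([ 0.16,  0.41, 28.76]), np.float64(0.91))
top (49, array([  5.,  23.,  41.,  60.,  78.,  96., 115., 133., 151., 170., 193.,
       325., 353.]), array([-0.2 ,  1.06, 28.86]), np.float64(0.34))
```

Top camera puts the glass at the commanded place. Relative to the glass, the cell sits about 4 mm higher than in my first fit. I'll move closer to about 14 mm above the rim and compare again.

Run:
```python
from mv import *; from plant import sensors
s=sensors.state(); show(s)
z,h=cellR(.579,3.01); c=np.array([.529,.0525,.2343])
delta(s,c+.016*z,toolAt(.579,3.01))
```

```text
t 7.27 p [0.485  0.056  0.2864] x [ 0.539 -0.071 -0.839] y [ 0.13   0.992 -0.001] yaw 82.5 F [-0.3 -0.2 -0.7] M [ 0.03  0.28 -0.01] w 0.684 q [ 0.01 -0.72  2.2  -0.08  1.1  -1.42]
xyz [2.07 0.09 0.34] a [ 0.02 -0.04 -0.  ] rows 1.3
```

Call:
drive_tool:
  series:
    - {"x": 0.4, "y": 0.05, "z": 0.17, "ax": 0, "ay": -0.04, "az": 0}
    - {"x": 0.9, "y": 0.09, "z": 0.34, "ax": 0, "ay": -0.04, "az": 0}
    - {"x": 1.5, "y": 0.09, "z": 0.34, "ax": 0, "ay": -0.04, "az": 0}
    - {"x": 2.07, "y": 0.09, "z": 0.34, "ax": 0, "ay": -0.04, "az": 0}
    - {"x": 2.07, "y": 0.09, "z": 0.34, "ax": 0, "ay": -0.04, "az": 0}

```text
time: 7.68
tool_pos: [0.5197, 0.0525, 0.244]
tool_rot: [0.876, 0.031, 0.477, -0.059]
contact_force: [-1.2, 0.3, -1.2]
gripper_width: 0.686
```

Run:
```python
from gedge import *; from plant import sensors,cams
s=sensors.state(); show(s)
z,h=cellR(.579,3.01); c=np.array([.529,.0525,.2343])
delta(s,c+.014*z,toolAt(.579,3.01))
for n in ['side','top']:
    f=cams.grab_frame(n); cv2.imwrite(f'pics/{n}4.png',f['img']); print(gedge(n,f['img'],s))
crop('i1','side4',260,140,80,60,10)
crop('i2','top4',240,160,80,60,10)
```

```text
t 7.68 p [0.5197 0.0525 0.244 ] x [ 0.537 -0.073 -0.84 ] y [ 0.132  0.991 -0.001] yaw 82.4 F [-1.2  0.3 -1.2] M [0.05 0.36 0.02] w 0.686 q [-0.   -0.59  2.19 -0.09  0.97 -1.41]
xyz [-0.03  0.05  0.1 ] a [-0.   -0.07  0.02] rows 0.1
(34, array([ 55.,  73.,  92., 110., 128., 220., 238., 257., 275.]), array([ 0.47,  0.44, 28.52]), np.float64(0.79))
(48, array([  0.,  18.,  37.,  55.,  73.,  92., 110., 128., 147., 165., 183.,
       206.]), array([-0.15,  0.91, 28.96]), np.float64(0.35))
```

View pics/i1.png

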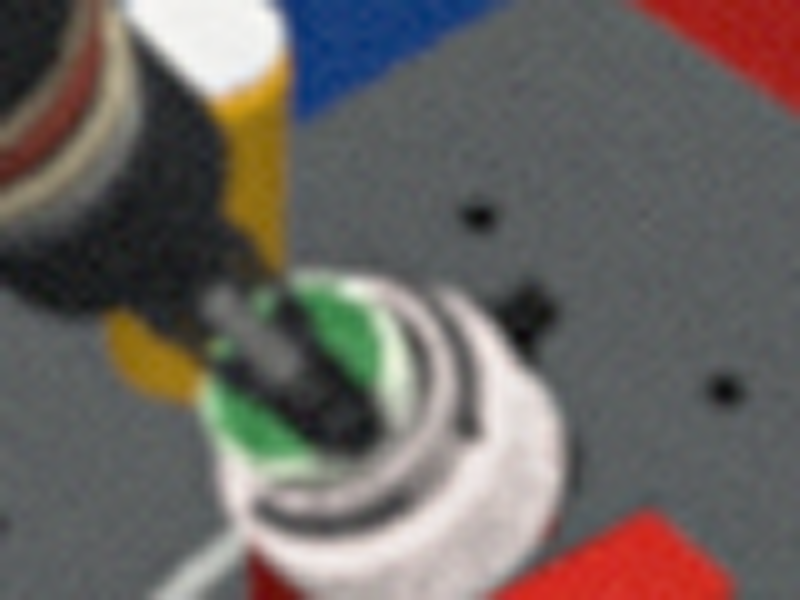

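View pics/i2.png

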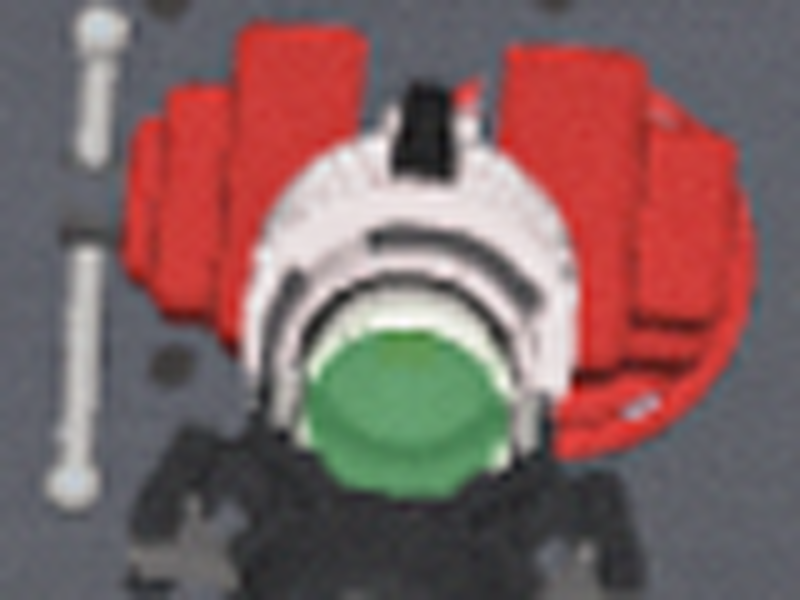

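Run:
```python
from gedge import *
from scipy.optimize import least_squares
p=np.load('lamp.npy'); os=proj('side',p[:3])[0]+p[7:9]; ot=proj('top',p[:3])[0]-p[7:9]
for bs in ([.15,.2],[.3,.4],[.47,.44]):
    bt=[-.17,.98]
    r=least_squares(lambda c:np.r_[proj('side',c)[0]+bs-os,proj('top',c)[0]+bt-ot],p[:3])
    print(bs,r.x.round(4),r.fun.round(2))
```

```text
[0.15, 0.2] [0.5287 0.0526 0.2353] [ 0.01 -0.   -0.01  0.01]
[0.3, 0.4] [0.5284 0.0527 0.2362] [ 0.08 -0.01 -0.05  0.06]
[0.47, 0.44] [0.5282 0.0529 0.2364] [ 0.16 -0.01 -0.1   0.12]
```

Run:
```python
from mv import *; from plant import sensors
s=sensors.state(); show(s)
z,h=cellR(.579,3.01); c=np.array([.5286,.0527,.2357])
delta(s,c+.004*z,toolAt(.579,3.01))
```

```text
t 7.78 p [0.5201 0.0531 0.247 ] x [ 0.541 -0.072 -0.838] y [ 0.131  0.991 -0.001] yaw 82.4 F [-1.1 -0.  -0.4] M [ 0.08  0.34 -0.09] w 0.683 q [-0.   -0.59  2.19 -0.09  0.98 -1.41]
xyz [0.4  0.03 0.04] a [ 0.   -0.02  0.01] rows 0.2
```

Call:
drive_tool:
  series:
    - {"x": 0.1, "y": 0.03, "z": 0.04, "ax": 0, "ay": 0, "az": 0}
    - {"x": 0.2, "y": 0.03, "z": 0.04, "ax": 0, "ay": 0, "az": 0}
    - {"x": 0.3, "y": 0.03, "z": 0.04, "ax": 0, "ay": 0, "az": 0}
    - {"x": 0.4, "y": 0.03, "z": 0.04, "ax": 0, "ay": 0, "az": 0}
    - {"x": 0.4, "y": 0.03, "z": 0.04, "ax": 0, "ay": 0, "az": 0}

```text
time: 8.2
tool_pos: [0.5267, 0.0543, 0.2394]
tool_rot: [0.878, 0.031, 0.475, -0.057]
contact_force: [-0.4, -0.0, 0.1]
gripper_width: 0.688
```

Call:
drive_tool:
  series:
    - {"x": 0.05, "y": 0, "z": 0, "ax": 0, "ay": 0, "az": 0}
    - {"x": 0.1, "y": 0, "z": 0, "ax": 0, "ay": 0, "az": 0}
    - {"x": 0.1, "y": 0, "z": 0, "ax": 0, "ay": 0, "az": 0}

```text
time: 8.45
tool_pos: [0.5281, 0.0541, 0.2374]
tool_rot: [0.878, 0.031, 0.475, -0.057]
contact_force: [-0.1, 0.0, -1.8]
gripper_width: 0.684
```

Run:
```python
from gedge import *; from plant import sensors,cams
s=sensors.state(); show(s)
z,h=cellR(.579,3.01); c=np.array([.5286,.0527,.2357])
delta(s,c,toolAt(.579,3.01))
for n in ['side','top']:
    f=cams.grab_frame(n); cv2.imwrite(f'pics/{n}5.png',f['img'])
crop('j1','side5',260,150,60,45,10)
crop('j2','top5',250,170,60,45,10)
cv2.imwrite('pics/j.png',np.hstack([cv2.resize(cv2.imread(f'pics/j{k}.png'),(400,300)) for k in (1,2)]))
```

```text
t 8.45 p [0.5281 0.0541 0.2374] x [ 0.542 -0.071 -0.837] y [ 0.129  0.992 -0.   ] yaw 82.6 F [-0.1  0.  -1.8] M [-0.02  0.34 -0.03] w 0.684 q [-0.   -0.56  2.19 -0.09  0.95 -1.41]
xyz [ 0.07 -0.05 -0.01] a [ 0.02 -0.   -0.01] rows 0.1
```

View pics/j.png

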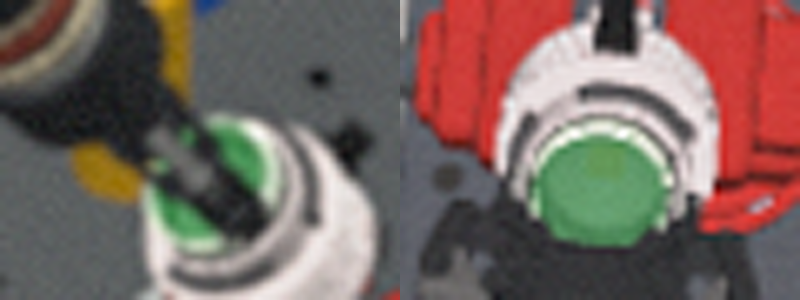

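Call:
drive_tool:
  series:
    - {"x": 0.05, "y": -0.05, "z": 0, "ax": 0, "ay": 0, "az": 0}
    - {"x": 0.1, "y": -0.05, "z": 0, "ax": 0, "ay": 0, "az": 0}
    - {"x": 0.1, "y": -0.05, "z": 0, "ax": 0, "ay": 0, "az": 0}

```text
time: 8.8
tool_pos: [0.5293, 0.0526, 0.2353]
tool_rot: [0.878, 0.031, 0.475, -0.057]
contact_force: [-0.1, -1.0, -0.7]
gripper_width: 0.685
```

Call:
drive_tool:
  series:
    - {"x": 0.05, "y": 0, "z": 0, "ax": 0, "ay": 0, "az": 0}
    - {"x": 0.05, "y": 0, "z": 0, "ax": 0, "ay": 0, "az": 0}

```text
time: 8.97
tool_pos: [0.53, 0.0525, 0.2343]
tool_rot: [0.878, 0.031, 0.475, -0.057]
contact_force: [-1.3, -0.9, -1.2]
gripper_width: 0.688
```

Call:
drive_tool:
  series:
    - {"x": 0.05, "y": 0, "z": 0, "ax": 0, "ay": 0, "az": 0}
    - {"x": 0.05, "y": 0, "z": 0, "ax": 0, "ay": 0, "az": 0}

```text
time: 9.13
tool_pos: [0.5306, 0.0525, 0.2333]
tool_rot: [0.878, 0.031, 0.475, -0.057]
contact_force: [-0.6, 0.5, 0.0]
gripper_width: 0.683
```

Call:
drive_tool:
  series:
    - {"x": 0.05, "y": 0, "z": 0, "ax": 0, "ay": 0, "az": 0}
    - {"x": 0.05, "y": 0, "z": 0, "ax": 0, "ay": 0, "az": 0}

```text
time: 9.3
tool_pos: [0.5313, 0.0525, 0.2328]
tool_rot: [0.878, 0.031, 0.475, -0.057]
contact_force: [-3.4, 0.3, 1.6]
gripper_width: 0.691
```

Call:
drive_tool:
  series:
    - {"x": 0.04, "y": 0, "z": 0, "ax": 0, "ay": 0, "az": 0}
    - {"x": 0.04, "y": 0, "z": 0, "ax": 0, "ay": 0, "az": 0}

```text
time: 9.47
tool_pos: [0.5315, 0.0525, 0.2327]
tool_rot: [0.877, 0.031, 0.475, -0.057]
contact_force: [-10.9, 0.8, 6.8]
gripper_width: 0.685
```

Run:
```python
from gedge import *; from plant import sensors,cams
s=sensors.state(); show(s)
z,h=cellR(.579,3.01); c=np.array([.5286,.0527,.2357])
delta(s,c,toolAt(.579,3.01))
for n in ['side','top']:
    f=cams.grab_frame(n); cv2.imwrite(f'pics/{n}6.png',f['img'])
crop('j1','side6',260,150,60,45,10)
crop('j2','top6',250,170,60,45,10)
cv2.imwrite('pics/j6.png',np.hstack([cv2.resize(cv2.imread(f'pics/j{k}.png'),(400,300)) for k in (1,2)]))
```

```text
t 9.47 p [0.5315 0.0525 0.2327] x [ 0.542 -0.071 -0.838] y [ 0.129  0.992 -0.001] yaw 82.6 F [-10.9   0.8   6.8] M [0.25 1.21 0.24] w 0.685 q [-0.   -0.55  2.18 -0.08  0.93 -1.42]
xyz [-0.17 -0.01 -0.03] a [ 0.03 -0.01 -0.01] rows 0.1
```

View pics/j6.png

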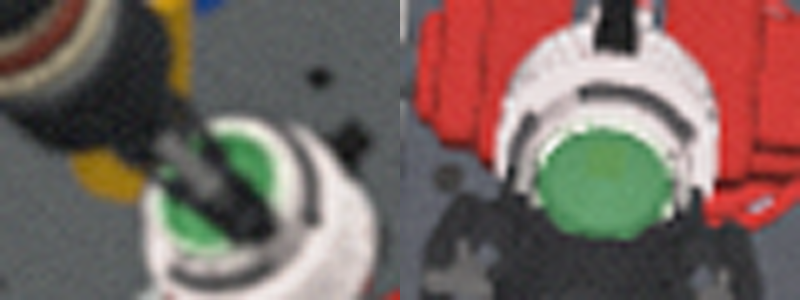

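The force pushes back along the axis and towards the downhill side, so the glass edge is touching the uphill wall. I'll back off a little and shift downhill.

Call:
drive_tool:
  series:
    - {"x": -0.08, "y": 0, "z": 0, "ax": 0, "ay": 0, "az": 0}
    - {"x": -0.08, "y": 0, "z": -0.06, "ax": 0, "ay": 0, "az": 0}
    - {"x": -0.08, "y": 0, "z": -0.06, "ax": 0, "ay": 0, "az": 0}

```text
time: 9.82
tool_pos: [0.5294, 0.0527, 0.2322]
tool_rot: [0.878, 0.031, 0.475, -0.057]
contact_force: [0.0, 0.2, -1.7]
gripper_width: 0.684
```

Call:
drive_tool:
  series:
    - {"x": 0.04, "y": 0, "z": 0, "ax": 0, "ay": 0, "az": 0}
    - {"x": 0.08, "y": 0, "z": 0, "ax": 0, "ay": 0, "az": 0}
    - {"x": 0.08, "y": 0, "z": 0, "ax": 0, "ay": 0, "az": 0}

```text
time: 10.07
tool_pos: [0.53, 0.0527, 0.2316]
tool_rot: [0.877, 0.03, 0.476, -0.057]
contact_force: [-13.8, 1.6, 8.5]
gripper_width: 0.686
```

```bash
cat >> mv.py <<'E'
def rel(s,c,th=.579,az=3.01):
    z,h=cellR(th,az); r=RO(s['tool_rot']).as_matrix(); d=s['tool_pos']-c
    print('axial mm',round(1e3*d@z,2),'tool y',round(1e3*d@r[:,1],2),'tool z',round(1e3*d@r[:,2],2),'F tool',np.round(r.T@s['contact_force'],1),'M tool',np.round(r.T@s['ft_torque'],2))
E
python3 - <<'E'
from mv import *; from plant import sensors
s=sensors.state(); rel(s,np.array([.5286,.0527,.2357]))
E
```

```text
axial mm -4.16 tool y 0.15 tool z -1.04 F tool [-14.7  -0.2  -7. ] M tool [-0.23  1.49  0.19]
```

Call:
drive_tool:
  series:
    - {"x": -0.07, "y": 0, "z": 0, "ax": 0, "ay": 0, "az": 0}
    - {"x": -0.07, "y": 0, "z": -0.06, "ax": 0, "ay": 0, "az": 0}
    - {"x": -0.07, "y": 0, "z": -0.06, "ax": 0, "ay": 0, "az": 0}

```text
time: 10.32
tool_pos: [0.5285, 0.0528, 0.2313]
tool_rot: [0.878, 0.031, 0.475, -0.057]
contact_force: [-0.3, -0.7, 1.8]
gripper_width: 0.687
```

```bash
cat > r.py <<'E'
from mv import *; from plant import sensors
s=sensors.state(); rel(s,np.array([.5286,.0527,.2357]))
E
python3 r.py
```

```text
axial mm -3.61 tool y 0.08 tool z -2.47 F tool [-1.6 -0.8  0.8] M tool [-0.05  0.25  0.04]
```

Call:
drive_tool:
  series:
    - {"x": 0, "y": 0, "z": -0.06, "ax": 0, "ay": 0, "az": 0}
    - {"x": 0, "y": 0, "z": -0.06, "ax": 0, "ay": 0, "az": 0}

```text
time: 10.48
tool_pos: [0.528, 0.0528, 0.2316]
tool_rot: [0.878, 0.031, 0.473, -0.057]
contact_force: [4.1, 0.3, 0.7]
gripper_width: 0.688
```

```bash
python3 r.py
```

```text
axial mm -3.08 tool y 0.05 tool z -2.73 F tool [1.6 0.8 3.8] M tool [-0.04 -0.33  0.02]
```

Call:
drive_tool:
  series:
    - {"x": 0, "y": 0, "z": 0.09, "ax": 0, "ay": 0, "az": 0}
    - {"x": 0.03, "y": 0, "z": 0.09, "ax": 0, "ay": 0, "az": 0}
    - {"x": 0.03, "y": 0, "z": 0.09, "ax": 0, "ay": 0, "az": 0}

```text
time: 10.73
tool_pos: [0.5292, 0.0527, 0.2314]
tool_rot: [0.877, 0.031, 0.475, -0.057]
contact_force: [-5.0, 0.0, 3.9]
gripper_width: 0.683
```

```bash
python3 r.py
```

```text
axial mm -3.9 tool y 0.07 tool z -1.82 F tool [-6.  -0.6 -2. ] M tool [-0.03  0.58  0.07]
```

Call:
drive_tool:
  series:
    - {"x": -0.02, "y": 0, "z": 0.03, "ax": 0, "ay": 0, "az": 0}
    - {"x": -0.02, "y": 0, "z": 0.03, "ax": 0, "ay": 0, "az": 0}

```text
time: 10.9
tool_pos: [0.5293, 0.0527, 0.2315]
tool_rot: [0.877, 0.031, 0.476, -0.057]
contact_force: [-5.8, 0.9, 2.8]
gripper_width: 0.689
```

Call:
drive_tool:
  series:
    - {"x": -0.02, "y": 0, "z": 0, "ax": 0, "ay": 0, "az": 0}
    - {"x": -0.02, "y": 0, "z": 0, "ax": 0, "ay": 0, "az": 0}
    - {"x": -0.02, "y": 0, "z": 0, "ax": 0, "ay": 0, "az": 0}
    - {"x": -0.02, "y": 0, "z": 0, "ax": 0, "ay": 0, "az": 0}
  hand: 0.85

```text
time: 11.23
tool_pos: [0.5296, 0.0526, 0.2323]
tool_rot: [0.878, 0.031, 0.475, -0.057]
contact_force: [0.4, 0.3, 0.2]
gripper_width: 0.847
```

Call:
drive_tool:
  series:
    - {"x": -0.5, "y": 0, "z": 0, "ax": 0, "ay": 0, "az": 0}
    - {"x": -1.3, "y": 0, "z": 0, "ax": 0, "ay": 0, "az": 0}
    - {"x": -2.6, "y": 0, "z": 0, "ax": 0, "ay": 0, "az": 0}
    - {"x": -4, "y": 0, "z": 0, "ax": 0, "ay": 0, "az": 0}
  hand: 1.0

```text
time: 11.57
tool_pos: [0.4741, 0.0596, 0.3149]
tool_rot: [0.877, 0.031, 0.477, -0.057]
contact_force: [0.6, 0.1, 0.9]
gripper_width: 0.996
```

Run:
```python
from gedge import *; from plant import sensors,cams
s=sensors.state(); show(s)
for n in ['side','top']:
    f=cams.grab_frame(n); cv2.imwrite(f'pics/{n}7.png',f['img'])
crop('j1','side7',260,150,60,45,10)
crop('j2','top7',250,170,60,45,10)
cv2.imwrite('pics/j7.png',np.hstack([cv2.resize(cv2.imread(f'pics/j{k}.png'),(400,300)) for k in (1,2)]))
```

```text
t 11.57 p [0.4741 0.0596 0.3149] x [ 0.539 -0.071 -0.839] y [ 0.13   0.992 -0.001] yaw 82.5 F [0.6 0.1 0.9] M [-0.03  0.23 -0.03] w 0.996 q [ 0.02 -0.76  2.17 -0.09  1.16 -1.41]
```

View pics/j7.png

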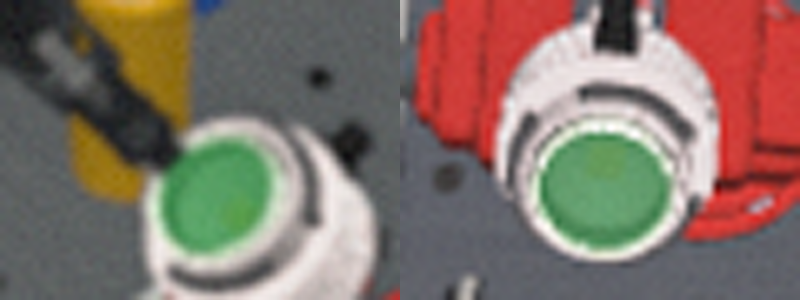

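Run:
```python
from h import *; from fit import frame
p=np.load('lamp.npy'); a=np.linspace(0,2*np.pi,100)
for n,w in (('side',(270,160,40,40)),('top',(265,175,40,40))):
    im=cv2.imread(f'pics/{n}7.png').astype(np.float32); g=im[...,1]-.5*(im[...,0]+im[...,2])
    u,v,W,H=w; G=cv2.resize(g[v:v+H,u:u+W],None,fx=8,fy=8,interpolation=cv2.INTER_CUBIC)
    m=(G>.5*np.percentile(G,95)).astype(np.uint8); cs,_=cv2.findContours(m,cv2.RETR_EXTERNAL,cv2.CHAIN_APPROX_NONE); c=max(cs,key=cv2.contourArea)
    e=cv2.fitEllipse(c); print(n,'obs',(np.array(e[0])+.5)/8-.5+[u,v],np.array(e[1])/8,e[2])
    off=p[7:9]*(1 if n=='side' else -1); F=frame(p[3],p[4])
    for zz in (.003,.005):
        q=proj(n,p[:3]+np.c_[.0288*np.cos(a),.0288*np.sin(a),0*a+zz]@F.T)+off
        e=cv2.fitEllipse(q.astype(np.float32)); print('  exp',zz,np.round(e[0],2),np.round(e[1],2),round(e[2],1))
```

```text
side obs [291.89764404 178.97311401] [15.84243774 18.98582268] 45.00818634033203
  exp 0.003 [292.09 178.53] [15.91 19.44] 42.5
  exp 0.005 [291.8  178.27] [15.92 19.47] 42.5
top obs [280.10721493 198.14723587] [17.69225693 19.91286469] 95.1999282836914
  exp 0.003 [280.04 197.58] [18.06 20.19] 97.7
  exp 0.005 [280.  197.9] [18.08 20.21] 97.7
```

Glass lies flat: the ellipses match the expected seated circle in both views, and it has slid a hair downhill. Now the ring's hexagon angle.

Run:
```python
from h import *
crop('k1','top0',184,215,40,40,15)
crop('k2','side0',203,182,40,32,18)
```

```text
(no output)
```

View pics/k1.png

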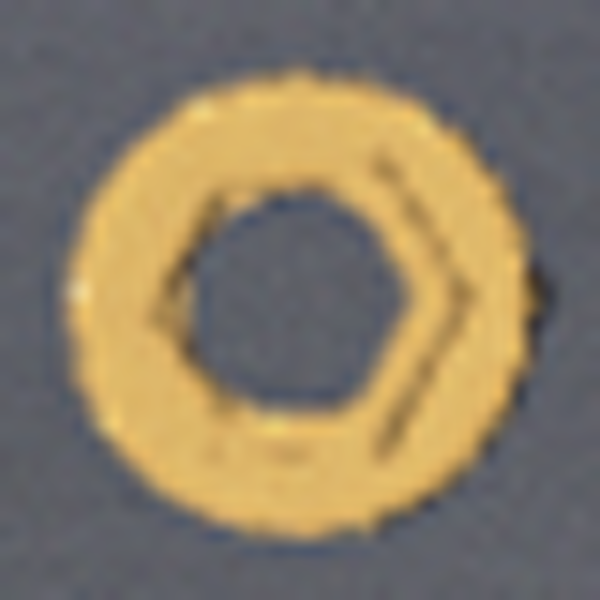

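View pics/k2.png

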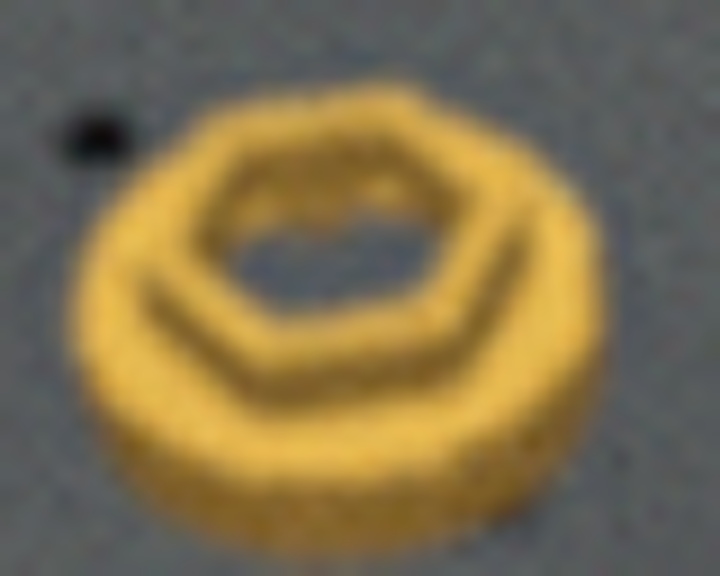

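Run:
```python
from mv import *; from plant import sensors
s=sensors.state(); show(s)
delta(s,[.433,.3035,.25],down(np.radians(61.9)))
```

```text
t 11.67 p [0.476  0.0601 0.3243] x [ 0.553 -0.071 -0.83 ] y [0.129 0.992 0.001] yaw 82.6 F [ 0.5 -0.8  1.3] M [ 0.01  0.2  -0.01] w 1.0 q [ 0.02 -0.76  2.16 -0.09  1.16 -1.41]
xyz [ 0.83  9.43 -4.12] a [ 4.02  6.7  -1.24] rows 6.2
```

Call:
drive_tool:
  series:
    - {"x": 0.1, "y": 1.3, "z": -0.6, "ax": 0.5, "ay": 0.9, "az": -0.2}
    - {"x": 0.2, "y": 2.7, "z": -1.2, "ax": 1.1, "ay": 1.9, "az": -0.3}
    - {"x": 0.4, "y": 4, "z": -1.8, "ax": 1.7, "ay": 2.8, "az": -0.5}
    - {"x": 0.5, "y": 5.4, "z": -2.4, "ax": 2.3, "ay": 3.8, "az": -0.7}
    - {"x": 0.6, "y": 6.7, "z": -3, "ax": 2.8, "ay": 4.7, "az": -0.9}

```text
time: 12.08
tool_pos: [0.4425, 0.235, 0.2621]
tool_rot: [0.749, 0.13, 0.635, -0.141]
contact_force: [0.9, 0.4, 1.7]
gripper_width: 0.998
```

Run:
```python
from mv import *; from plant import sensors
s=sensors.state(); show(s)
delta(s,[.433,.3035,.13],down(np.radians(61.9)))
```

```text
t 12.08 p [0.4425 0.235  0.2621] x [ 0.154 -0.047 -0.987] y [0.376 0.926 0.015] yaw 67.9 F [0.9 0.4 1.7] M [0.03 0.03 0.01] w 0.998 q [ 0.4  -0.35  1.93 -0.1   1.44 -0.78]
xyz [ 5.03  2.32 -2.22] a [ 1.18  1.84 -0.26] rows 3.6
```

Call:
drive_tool:
  series:
    - {"x": 1.2, "y": 0.6, "z": -0.6, "ax": 0.3, "ay": 0.5, "az": -0.1}
    - {"x": 2.5, "y": 1.2, "z": -1.1, "ax": 0.6, "ay": 0.9, "az": -0.15}
    - {"x": 3.8, "y": 1.8, "z": -1.7, "ax": 0.9, "ay": 1.4, "az": -0.2}
    - {"x": 5, "y": 2.3, "z": -2.2, "ax": 1.18, "ay": 1.84, "az": -0.26}
    - {"x": 5, "y": 2.3, "z": -2.2, "ax": 1.18, "ay": 1.84, "az": -0.26}

```text
time: 12.5
tool_pos: [0.4296, 0.2998, 0.1223]
tool_rot: [0.683, 0.168, 0.689, -0.174]
contact_force: [-0.6, -1.0, -0.8]
gripper_width: 0.999
```

Run:
```python
from mv import *; from plant import sensors,cams; from h import *
f=cams.grab_frame('side'); cv2.imwrite('pics/side8.png',f['img']); crop('l1','side8',180,150,80,60,10)
s=sensors.state(); show(s)
print(proj('side',s['tool_pos']),proj('side',[.433,.3035,.042]))
delta(s,[.433,.3035,.06],down(np.radians(61.9)))
```

```text
t 12.55 p [0.4313 0.2997 0.1261] x [-0.005 -0.005 -1.   ] y [ 0.468  0.884 -0.007] yaw 62.1 F [-0.6 -0.7 -0.2] M [-0.06  0.01  0.01] w 1.002 q [ 0.47 -0.09  1.94 -0.    1.3  -0.62]
[[218.69353879 177.14605551]] [[220.59632981 194.02562602]]
xyz [ 2.64  0.19 -0.01] a [ 0.04 -0.02  0.08] rows 1.6
```

View pics/l1.png

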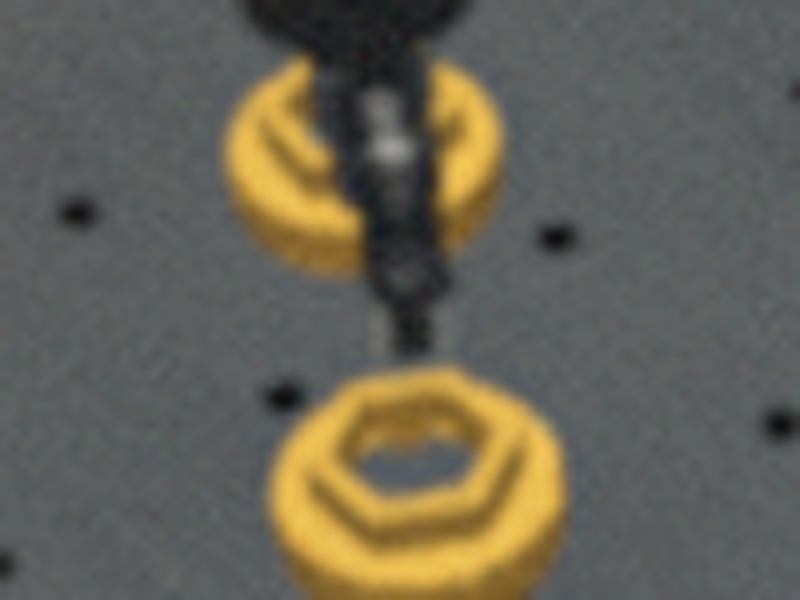

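Call:
drive_tool:
  series:
    - {"x": 1.2, "y": 0.1, "z": -0.02, "ax": 0, "ay": 0, "az": 0.05}
    - {"x": 2.4, "y": 0.15, "z": -0.02, "ax": 0, "ay": 0, "az": 0.05}
    - {"x": 3.3, "y": 0.15, "z": -0.02, "ax": 0, "ay": 0, "az": 0.05}
    - {"x": 3.8, "y": 0.15, "z": -0.02, "ax": 0, "ay": 0, "az": 0.05}
    - {"x": 3.8, "y": 0.15, "z": -0.02, "ax": 0, "ay": 0, "az": 0.05}

```text
time: 12.97
tool_pos: [0.4346, 0.3031, 0.035]
tool_rot: [0.687, 0.172, 0.685, -0.17]
contact_force: [-1.4, 0.3, 0.2]
gripper_width: 1.001
```

Call:
drive_tool:
  series:
    - {"x": 0, "y": 0, "z": 0, "ax": 0, "ay": 0, "az": 0}
    - {"x": 0, "y": 0, "z": 0, "ax": 0, "ay": 0, "az": 0}

```text
time: 13.13
tool_pos: [0.4373, 0.3049, 0.0388]
tool_rot: [0.689, 0.174, 0.683, -0.168]
contact_force: [-0.5, 0.4, 0.9]
gripper_width: 0.999
```

Run:
```python
from mv import *; from plant import sensors,cams; from h import *
s=sensors.state(); show(s)
delta(s,[.433,.3025,.021],down(np.radians(61.9)))
```

```text
t 13.13 p [0.4373 0.3049 0.0388] x [ 0.01   0.005 -1.   ] y [0.469 0.883 0.009] yaw 62.0 F [-0.5  0.4  0.9] M [-0.02  0.03  0.03] w 0.999 q [ 0.47  0.03  1.98  0.    1.12 -0.61]
xyz [ 0.71 -0.17 -0.11] a [ 0.02  0.07 -0.11] rows 0.4
```

Call:
drive_tool:
  series:
    - {"x": 0.3, "y": -0.05, "z": -0.03, "ax": 0, "ay": 0, "az": 0}
    - {"x": 0.6, "y": -0.08, "z": -0.05, "ax": 0, "ay": 0, "az": 0}
    - {"x": 0.6, "y": -0.08, "z": -0.05, "ax": 0, "ay": 0, "az": 0}
    - {"x": 0.6, "y": -0.08, "z": -0.05, "ax": 0, "ay": 0, "az": 0}
    - {"x": 0.6, "y": -0.08, "z": -0.05, "ax": 0, "ay": 0, "az": 0}

```text
time: 13.55
tool_pos: [0.4334, 0.3031, 0.021]
tool_rot: [0.688, 0.173, 0.685, -0.169]
contact_force: [0.2, -0.4, 0.8]
gripper_width: 0.998
```

Run:
```python
from mv import *; from plant import sensors,cams; from h import *
f=cams.grab_frame('side'); cv2.imwrite('pics/side9.png',f['img']); crop('l2','side9',180,160,80,60,10)
s=sensors.state(); show(s)
delta(s,[.433,.3025,.021],down(np.radians(61.9)))
```

```text
t 13.6 p [0.4336 0.3031 0.0212] x [ 0.006  0.004 -1.   ] y [0.469 0.883 0.006] yaw 62.0 F [0.1 0.2 0.6] M [0.03 0.05 0.02] w 1.002 q [ 0.47  0.05  1.99  0.    1.09 -0.61]
xyz [ 0.01 -0.03 -0.01] a [ 0.02  0.04 -0.07] rows 0.1
```

View pics/l2.png

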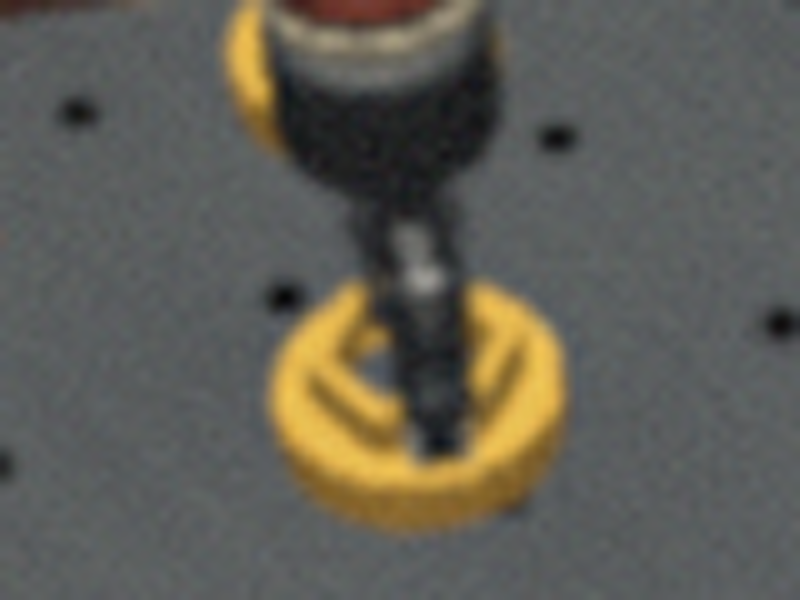

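Finger is outside the front flat and squarely opposite it. Closing.

Call:
drive_tool:
  series:
    - {"x": 0, "y": 0, "z": 0, "ax": 0, "ay": 0, "az": 0}
    - {"x": 0, "y": 0, "z": 0, "ax": 0, "ay": 0, "az": 0}
    - {"x": 0, "y": 0, "z": 0, "ax": 0, "ay": 0, "az": 0}
    - {"x": 0, "y": 0, "z": 0, "ax": 0, "ay": 0, "az": 0}
    - {"x": 0, "y": 0, "z": 0, "ax": 0, "ay": 0, "az": 0}
  hand: 0

```text
time: 14.02
tool_pos: [0.4343, 0.3035, 0.022]
tool_rot: [0.688, 0.173, 0.684, -0.169]
contact_force: [-0.0, -0.2, 4.9]
gripper_width: 0.752
```

Run:
```python
from mv import *; from plant import sensors,cams; from h import *
s=sensors.state(); show(s)
```

```text
t 14.02 p [0.4343 0.3035 0.022 ] x [ 0.007  0.004 -1.   ] y [0.469 0.883 0.007] yaw 62.0 F [-0.  -0.2  4.9] M [ 0.    0.07 -0.03] w 0.752 q [ 0.47  0.05  1.99  0.    1.09 -0.61]
```

Call:
drive_tool:
  series:
    - {"x": -0.5, "y": 0, "z": 0, "ax": 0, "ay": 0, "az": 0}
    - {"x": -1.5, "y": 0, "z": 0, "ax": 0, "ay": 0, "az": 0}
    - {"x": -2.8, "y": 0, "z": 0, "ax": 0, "ay": 0, "az": 0}
    - {"x": -4.1, "y": 0, "z": 0, "ax": 0, "ay": 0, "az": 0}
    - {"x": -5.4, "y": 0, "z": 0, "ax": 0, "ay": 0, "az": 0}

```text
time: 14.43
tool_pos: [0.4313, 0.3018, 0.1563]
tool_rot: [0.687, 0.172, 0.685, -0.17]
contact_force: [1.2, 1.1, -2.3]
gripper_width: 0.752
```

Run:
```python
from mv import *; from plant import sensors,cams; from h import *
s=sensors.state(); show(s)
f=cams.grab_frame('side'); cv2.imwrite('pics/side10.png',f['img']); crop('l3','side10',170,100,100,75,8)
f=cams.grab_frame('top'); cv2.imwrite('pics/top10.png',f['img']); crop('l4','top10',160,190,80,60,8)
```

```text
t 14.43 p [0.4313 0.3018 0.1563] x [ 0.002  0.002 -1.   ] y [0.469 0.883 0.003] yaw 62.0 F [ 1.2  1.1 -2.3] M [ 0.01 -0.01 -0.  ] w 0.752 q [ 0.47 -0.13  1.92  0.    1.35 -0.61]
```

View pics/l3.png

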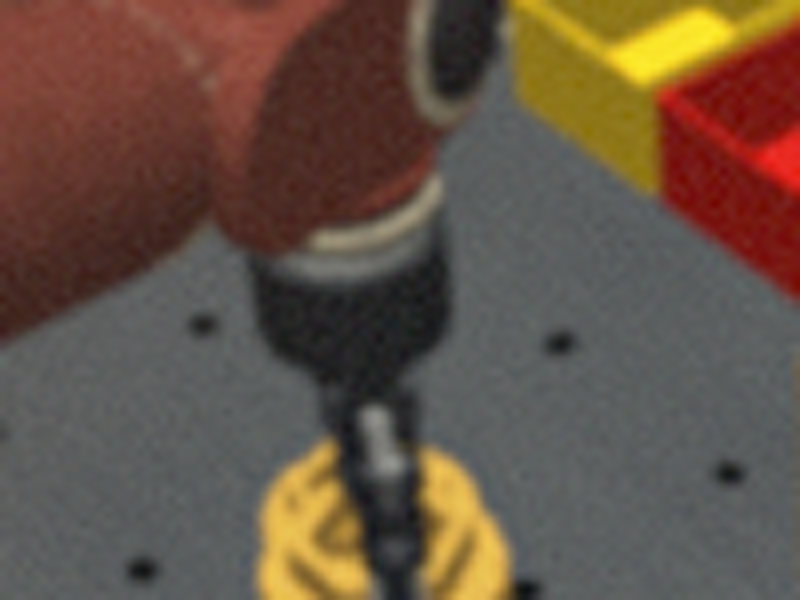

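Ring held (about 0.23 kg, opening matches 66 mm). Carrying it to a standoff on the lamp axis.

Run:
```python
from mv import *; from plant import sensors
s=sensors.state(); show(s)
z,h=cellR(.579,3.01); c=np.array([.5273,.0529,.2360]); print(c+.06*z)
delta(s,c+.06*z,toolAt(.579,3.01,9.9))
```

```text
t 14.53 p [0.4357 0.3041 0.1628] x [ 0.015  0.008 -1.   ] y [0.469 0.883 0.014] yaw 62.0 F [ 0.6 -0.5 -1.8] M [ 0.04 -0.07  0.03] w 0.757 q [ 0.47 -0.13  1.91  0.    1.35 -0.61]
[0.49475262 0.05720789 0.28622062]
xyz [-4.98 -7.54  6.77] a [-5.94 -6.53  0.49] rows 6.8
```

Call:
drive_tool:
  series:
    - {"x": -1.2, "y": 0, "z": 0, "ax": 0, "ay": 0, "az": 0}
    - {"x": -2.4, "y": 0, "z": 0, "ax": 0, "ay": 0, "az": 0}
    - {"x": -3.6, "y": 0, "z": 0, "ax": 0, "ay": 0, "az": 0}
    - {"x": -4.8, "y": 0, "z": 0, "ax": 0, "ay": 0, "az": 0}
    - {"x": -6, "y": 0, "z": 0, "ax": 0, "ay": 0, "az": 0}

```text
time: 14.95
tool_pos: [0.4308, 0.3014, 0.3052]
tool_rot: [0.687, 0.172, 0.686, -0.17]
contact_force: [1.6, 0.2, -3.8]
gripper_width: 0.756
```

Run:
```python
from mv import *; from plant import sensors
s=sensors.state(); show(s)
z,h=cellR(.579,3.01); c=np.array([.5273,.0529,.2360]); print(c+.06*z)
delta(s,c+.07*z,toolAt(.579,3.01,9.9))
```

```text
t 14.95 p [0.4308 0.3014 0.3052] x [ 0.002  0.001 -1.   ] y [0.469 0.883 0.002] yaw 62.0 F [ 1.6  0.2 -3.8] M [ 0.04 -0.02 -0.02] w 0.756 q [ 0.47 -0.22  1.75  0.    1.61 -0.61]
[0.49475262 0.05720789 0.28622062]
xyz [ 0.41 -7.5   6.64] a [-5.9  -6.67  0.6 ] rows 6.2
```

Call:
drive_tool:
  series:
    - {"x": 0, "y": -1, "z": 0.9, "ax": -0.8, "ay": -0.9, "az": 0.1}
    - {"x": 0, "y": -2.1, "z": 1.8, "ax": -1.6, "ay": -1.8, "az": 0.2}
    - {"x": 0, "y": -3.2, "z": 2.8, "ax": -2.5, "ay": -2.8, "az": 0.3}
    - {"x": 0, "y": -4.2, "z": 3.7, "ax": -3.3, "ay": -3.7, "az": 0.3}
    - {"x": 0, "y": -5.2, "z": 4.6, "ax": -4.1, "ay": -4.6, "az": 0.4}

```text
time: 15.37
tool_pos: [0.4716, 0.1322, 0.3034]
tool_rot: [0.832, 0.02, 0.551, -0.064]
contact_force: [0.7, -0.2, -3.4]
gripper_width: 0.756
```

Run:
```python
from mv import *; from plant import sensors
s=sensors.state(); show(s)
z,h=cellR(.579,3.01); c=np.array([.5273,.0529,.2360]); print(c+.06*z)
delta(s,c+.07*z,toolAt(.579,3.01,9.9))
```

```text
t 15.37 p [0.4716 0.1322 0.3034] x [ 0.385 -0.083 -0.919] y [ 0.128  0.991 -0.036] yaw 82.6 F [ 0.7 -0.2 -3.4] M [0.06 0.4  0.06] w 0.756 q [ 0.22 -0.56  2.04 -0.17  1.3  -1.22]
[0.49475262 0.05720789 0.28622062]
xyz [ 0.84 -2.84  0.82] a [-1.75 -2.04  0.18] rows 1.9
```

Call:
drive_tool:
  series:
    - {"x": 0.2, "y": -0.9, "z": 0.3, "ax": -0.6, "ay": -0.7, "az": 0.1}
    - {"x": 0.4, "y": -1.9, "z": 0.5, "ax": -1.2, "ay": -1.4, "az": 0.1}
    - {"x": 0.6, "y": -2.84, "z": 0.82, "ax": -1.75, "ay": -2.04, "az": 0.18}
    - {"x": 0.6, "y": -2.84, "z": 0.82, "ax": -1.75, "ay": -2.04, "az": 0.18}
    - {"x": 0.6, "y": -2.84, "z": 0.82, "ax": -1.75, "ay": -2.04, "az": 0.18}

```text
time: 15.78
tool_pos: [0.4861, 0.0581, 0.299]
tool_rot: [0.876, -0.041, 0.48, -0.019]
contact_force: [0.1, -0.0, -3.6]
gripper_width: 0.752
```

Call:
drive_tool:
  series:
    - {"x": 0, "y": 0, "z": 0, "ax": 0, "ay": 0, "az": 0}
    - {"x": 0, "y": 0, "z": 0, "ax": 0, "ay": 0, "az": 0}

```text
time: 15.95
tool_pos: [0.4874, 0.0603, 0.3016]
tool_rot: [0.877, -0.042, 0.478, -0.017]
contact_force: [-0.6, -0.5, -2.6]
gripper_width: 0.756
```

Run:
```python
from mv import *; from plant import sensors,cams; from h import *
for n in ['side','top']:
    f=cams.grab_frame(n); cv2.imwrite(f'pics/{n}11.png',f['img'])
s=sensors.state(); show(s)
z,h=cellR(.579,3.01); c=np.array([.5273,.0529,.2360]); print(c+.06*z)
delta(s,c+.07*z,toolAt(.579,3.01,9.9)); rel(s,c)
crop('m1','side11',240,130,80,60,10)
crop('m2','top11',240,170,80,60,10)
```

```text
t 16.05 p [0.4876 0.0605 0.3022] x [ 0.543 -0.07  -0.837] y [-0.011  0.996 -0.09 ] yaw 90.6 F [-1.2  0.2 -2. ] M [ 0.07  0.56 -0.02] w 0.753 q [ 0.02 -0.72  2.17 -0.09  1.12 -1.57]
[0.49475262 0.05720789 0.28622062]
xyz [ 0.3  -0.08 -0.11] a [-0.05  0.   -0.02] rows 0.2
axial mm 77.44 tool y 2.05 tool z 2.8 F tool [ 1.   0.3 -2.1] M tool [0.02 0.56 0.08]
```

View pics/m1.png

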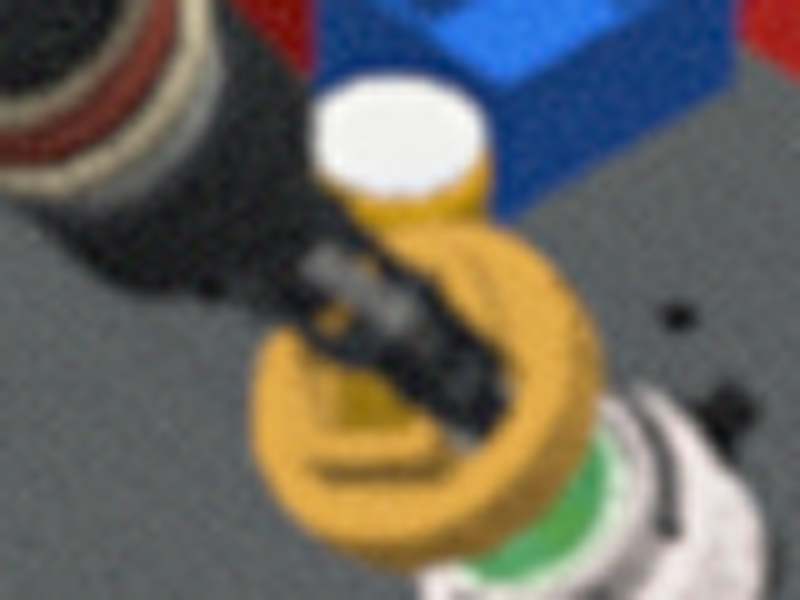

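View pics/m2.png

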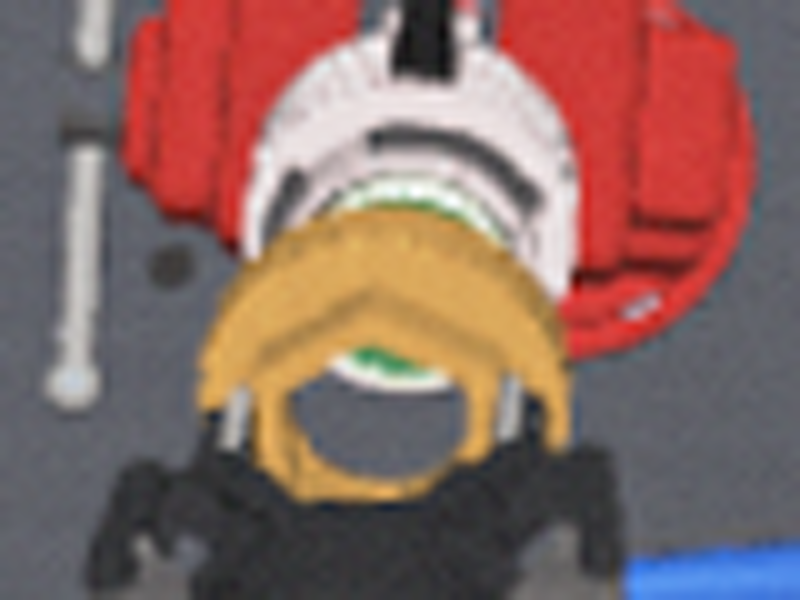

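Run:
```python
from mv import *; from h import *; from plant import sensors
s=sensors.state(); r=RO(s['tool_rot']).as_matrix(); p=s['tool_pos']; a=np.linspace(0,2*np.pi,200); out=[]
for n,(u0,v0),b in (('side',(240,130),(.2,.3)),('top',(240,170),(-.17,.98))):
    im=cv2.imread(f'pics/{n}11.png'); im=cv2.resize(im,None,fx=10,fy=10,interpolation=cv2.INTER_CUBIC)
    H=[]
    for x,R,col in ((.022,.0495,(0,0,255)),(.002,.0495,(255,0,255))):
        q=proj(n,p+np.c_[0*a+x,R*np.cos(a),R*np.sin(a)]@r.T)+b; q=((q+.5)*10-.5).round().astype(int); 
        cv2.polylines(im,[q.reshape(-1,1,2)],True,col,1)
    out.append(im[v0*10+150:v0*10+600,u0*10+180:u0*10+640])
cv2.imwrite('pics/m3.png',cv2.resize(np.hstack(out),(800,391)))
```

```text
(no output)
```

View pics/m3.png

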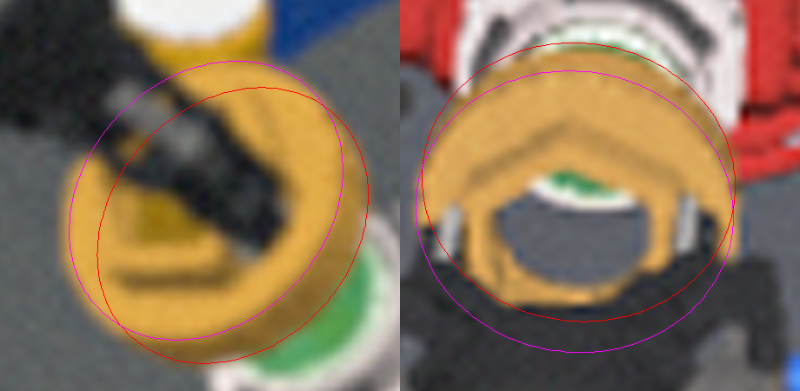

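```bash
cat > d.py <<'E'
from mv import *; from plant import sensors
import sys
ax,ty,tz,roll=map(float,sys.argv[1:5])
s=sensors.state(); show(s); c=np.array([.5273,.0529,.2360]); z,h=cellR(.579,3.01); R=toolAt(.579,3.01,roll); r=R.as_matrix()
delta(s,c+ax*1e-3*z+r[:,1]*ty*1e-3+r[:,2]*tz*1e-3,R); rel(s,c)
E
python3 d.py 27 0 0.8 9.9
```

```text
t 16.05 p [0.4876 0.0605 0.3022] x [ 0.543 -0.07  -0.837] y [-0.011  0.996 -0.09 ] yaw 90.6 F [-1.2  0.2 -2. ] M [ 0.07  0.56 -0.02] w 0.753 q [ 0.02 -0.72  2.17 -0.09  1.12 -1.57]
xyz [ 2.02 -0.08 -0.08] a [-0.05  0.   -0.02] rows 1.2
axial mm 77.44 tool y 2.05 tool z 2.8 F tool [ 1.   0.3 -2.1] M tool [0.02 0.56 0.08]
```

Call:
drive_tool:
  series:
    - {"x": 0.3, "y": -0.08, "z": -0.08, "ax": -0.05, "ay": 0, "az": 0}
    - {"x": 0.8, "y": -0.08, "z": -0.08, "ax": -0.05, "ay": 0, "az": 0}
    - {"x": 1.4, "y": -0.08, "z": -0.08, "ax": -0.05, "ay": 0, "az": 0}
    - {"x": 1.9, "y": -0.08, "z": -0.08, "ax": -0.05, "ay": 0, "az": 0}
    - {"x": 1.9, "y": -0.08, "z": -0.08, "ax": -0.05, "ay": 0, "az": 0}

```text
time: 16.47
tool_pos: [0.511, 0.0543, 0.2573]
tool_rot: [0.876, -0.044, 0.481, -0.016]
contact_force: [-0.7, 0.6, -3.8]
gripper_width: 0.754
```

Call:
drive_tool:
  series:
    - {"x": 0, "y": 0, "z": 0, "ax": 0, "ay": 0, "az": 0}
    - {"x": 0, "y": 0, "z": 0, "ax": 0, "ay": 0, "az": 0}

```text
time: 16.63
tool_pos: [0.5118, 0.0543, 0.2621]
tool_rot: [0.877, -0.044, 0.477, -0.016]
contact_force: [0.8, 0.2, -1.9]
gripper_width: 0.755
```

```bash
python3 d.py 20 0 0.8 9.9
```

```text
t 16.63 p [0.5118 0.0543 0.2621] x [ 0.544 -0.071 -0.836] y [-0.013  0.996 -0.093] yaw 90.8 F [ 0.8  0.2 -1.9] M [ 0.02  0.54 -0.  ] w 0.755 q [-0.   -0.63  2.19 -0.08  1.01 -1.59]
xyz [ 0.41  0.03 -0.02] a [-0.01  0.02 -0.01] rows 0.2
axial mm 30.32 tool y -0.83 tool z 1.21 F tool [ 2.   0.3 -0.3] M tool [-0.03  0.54  0.05]
```

Call:
drive_tool:
  series:
    - {"x": 0.1, "y": 0.03, "z": -0.02, "ax": 0, "ay": 0, "az": 0}
    - {"x": 0.2, "y": 0.03, "z": -0.02, "ax": 0, "ay": 0, "az": 0}
    - {"x": 0.3, "y": 0.03, "z": -0.02, "ax": 0, "ay": 0, "az": 0}
    - {"x": 0.4, "y": 0.03, "z": -0.02, "ax": 0, "ay": 0, "az": 0}
    - {"x": 0.4, "y": 0.03, "z": -0.02, "ax": 0, "ay": 0, "az": 0}

```text
time: 17.05
tool_pos: [0.5166, 0.054, 0.2523]
tool_rot: [0.877, -0.044, 0.478, -0.017]
contact_force: [-0.0, -0.6, -2.2]
gripper_width: 0.748
```

Call:
drive_tool:
  series:
    - {"x": 0.04, "y": 0, "z": 0, "ax": 0, "ay": 0, "az": 0}
    - {"x": 0.08, "y": 0, "z": 0, "ax": 0, "ay": 0, "az": 0}
    - {"x": 0.12, "y": 0, "z": 0, "ax": 0, "ay": 0, "az": 0}

```text
time: 17.3
tool_pos: [0.5185, 0.0538, 0.2505]
tool_rot: [0.877, -0.044, 0.477, -0.017]
contact_force: [0.2, 0.4, -3.5]
gripper_width: 0.753
```

```bash
python3 d.py 10 0 0.8 9.9
```

```text
t 17.3 p [0.5185 0.0538 0.2505] x [ 0.543 -0.071 -0.836] y [-0.012  0.996 -0.093] yaw 90.7 F [ 0.2  0.4 -3.5] M [ 0.07  0.59 -0.02] w 0.753 q [-0.   -0.6   2.19 -0.08  0.98 -1.59]
xyz [0.28 0.01 0.01] a [-0.02  0.01 -0.01] rows 0.2
axial mm 16.98 tool y -0.36 tool z 0.45 F tool [ 3.   0.7 -1.6] M tool [0.01 0.59 0.09]
```

Call:
drive_tool:
  series:
    - {"x": 0.04, "y": 0, "z": 0, "ax": 0, "ay": 0, "az": 0}
    - {"x": 0.08, "y": 0, "z": 0, "ax": 0, "ay": 0, "az": 0}
    - {"x": 0.08, "y": 0, "z": 0, "ax": 0, "ay": 0, "az": 0}

```text
time: 17.55
tool_pos: [0.5194, 0.0537, 0.2485]
tool_rot: [0.877, -0.044, 0.478, -0.017]
contact_force: [0.2, -0.4, -2.8]
gripper_width: 0.753
```

Call:
drive_tool:
  series:
    - {"x": 0.04, "y": 0, "z": 0, "ax": 0, "ay": 0, "az": 0}
    - {"x": 0.08, "y": 0, "z": 0, "ax": 0, "ay": 0, "az": 0}
    - {"x": 0.08, "y": 0, "z": 0, "ax": 0, "ay": 0, "az": 0}

```text
time: 17.8
tool_pos: [0.5206, 0.0536, 0.2476]
tool_rot: [0.877, -0.044, 0.478, -0.017]
contact_force: [-3.3, -0.6, -0.7]
gripper_width: 0.753
```

```bash
python3 d.py 10 0 0.8 9.9
```

```text
t 17.8 p [0.5206 0.0536 0.2476] x [ 0.543 -0.071 -0.837] y [-0.013  0.996 -0.093] yaw 90.7 F [-3.3 -0.6 -0.7] M [0.15 0.81 0.06] w 0.753 q [-0.   -0.59  2.19 -0.08  0.97 -1.59]
xyz [0.14 0.01 0.01] a [-0.02  0.01 -0.01] rows 0.1
axial mm 13.44 tool y -0.34 tool z 0.66 F tool [-1.1 -0.5 -3.2] M tool [-0.02  0.8   0.21]
```

Call:
drive_tool:
  series:
    - {"x": 0.04, "y": 0, "z": 0, "ax": 0, "ay": 0, "az": 0}
    - {"x": 0.06, "y": 0, "z": 0, "ax": 0, "ay": 0, "az": 0}

```text
time: 17.97
tool_pos: [0.5211, 0.0535, 0.2474]
tool_rot: [0.877, -0.044, 0.478, -0.017]
contact_force: [-14.7, -0.7, 7.5]
gripper_width: 0.754
```

```bash
python3 d.py 10 0 0.8 9.9
```

```text
t 17.97 p [0.5211 0.0535 0.2474] x [ 0.543 -0.071 -0.837] y [-0.013  0.996 -0.093] yaw 90.7 F [-14.7  -0.7   7.5] M [0.27 1.75 0.28] w 0.754 q [-0.   -0.59  2.19 -0.08  0.97 -1.59]
xyz [ 0.12  0.02 -0.01] a [-0.01  0.01 -0.01] rows 0.1
axial mm 12.97 tool y -0.37 tool z 1.02 F tool [-14.2  -1.2  -8.3] M tool [-0.21  1.71  0.49]
```

Lugs are resting on the thread (origin about 9 mm below the rim), so this is probably the other lug parity. I'll lift 8 mm, turn 60° clockwise and try again.

Call:
drive_tool:
  series:
    - {"x": -0.35, "y": 0, "z": 0, "ax": 0, "ay": 0, "az": 0}
    - {"x": -0.35, "y": 0, "z": 0, "ax": 1.4, "ay": 0, "az": 0}
    - {"x": -0.35, "y": 0, "z": 0, "ax": 2.8, "ay": 0, "az": 0}
    - {"x": -0.35, "y": 0, "z": 0, "ax": 4.2, "ay": 0, "az": 0}
    - {"x": -0.35, "y": 0, "z": 0, "ax": 5.5, "ay": 0, "az": 0}

```text
time: 18.38
tool_pos: [0.5165, 0.0541, 0.2532]
tool_rot: [0.862, 0.169, 0.459, -0.131]
contact_force: [-0.6, -0.4, -2.3]
gripper_width: 0.753
```

Call:
drive_tool:
  series:
    - {"x": 0, "y": 0, "z": 0, "ax": 1.4, "ay": 0, "az": 0}
    - {"x": 0, "y": 0, "z": 0, "ax": 2.8, "ay": 0, "az": 0}
    - {"x": 0, "y": 0, "z": 0, "ax": 4.2, "ay": 0, "az": 0}
    - {"x": 0, "y": 0, "z": 0, "ax": 5.5, "ay": 0, "az": 0}
    - {"x": 0, "y": 0, "z": 0, "ax": 6.5, "ay": 0, "az": 0}

```text
time: 18.8
tool_pos: [0.5165, 0.0541, 0.2531]
tool_rot: [0.781, 0.403, 0.404, -0.254]
contact_force: [-0.2, -0.3, -3.3]
gripper_width: 0.754
```

Call:
drive_tool:
  series:
    - {"x": 0, "y": 0, "z": 0, "ax": 0, "ay": 0, "az": 0}
    - {"x": 0, "y": 0, "z": 0, "ax": 0, "ay": 0, "az": 0}

```text
time: 18.97
tool_pos: [0.5165, 0.054, 0.2531]
tool_rot: [0.782, 0.4, 0.405, -0.253]
contact_force: [-0.2, -0.0, -2.5]
gripper_width: 0.754
```

```bash
python3 - <<'E'
from mv import *; import numpy as np
R=toolAt(.579,3.01,9.9).as_matrix();print((R.T@toolAt(.579,3.01,-50.1).as_matrix()).round(2))
E
python3 d.py 14 0.0 0.8 -50.1
```

```text
[[ 1.    0.    0.  ]
 [-0.    0.5  -0.87]
 [-0.    0.87  0.5 ]]
t 18.97 p [0.5165 0.054  0.2531] x [ 0.543 -0.071 -0.836] y [0.72  0.552 0.421] yaw 37.5 F [-0.2 -0.  -2.5] M [0.08 0.53 0.03] w 0.754 q [-0.   -0.61  2.19 -0.08  0.99 -0.54]
xyz [ 0.25 -0.    0.02] a [ 0.01  0.   -0.01] rows 0.1
axial mm 20.23 tool y 0.08 tool z 0.42 F tool [ 2.  -1.2 -0.9] M tool [-0.02  0.37 -0.4 ]
```

Call:
drive_tool:
  series:
    - {"x": 0.08, "y": 0, "z": 0.02, "ax": 0, "ay": 0, "az": 0}
    - {"x": 0.16, "y": 0, "z": 0.02, "ax": 0, "ay": 0, "az": 0}
    - {"x": 0.22, "y": 0, "z": 0.02, "ax": 0, "ay": 0, "az": 0}
    - {"x": 0.26, "y": 0, "z": 0.02, "ax": 0, "ay": 0, "az": 0}
    - {"x": 0.3, "y": 0, "z": 0.02, "ax": 0, "ay": 0, "az": 0}

```text
time: 19.38
tool_pos: [0.5209, 0.0531, 0.2468]
tool_rot: [0.782, 0.401, 0.405, -0.253]
contact_force: [-0.8, -0.0, -2.4]
gripper_width: 0.758
```

```bash
python3 d.py 10 0 0.8 -50.1
```

```text
t 19.38 p [0.5209 0.0531 0.2468] x [ 0.543 -0.071 -0.837] y [0.721 0.551 0.421] yaw 37.4 F [-0.8 -0.  -2.4] M [ 0.11  0.57 -0.02] w 0.758 q [-0.   -0.59  2.19 -0.08  0.97 -0.54]
xyz [ 0.1  0.  -0. ] a [-0.01 -0.   -0.01] rows 0.1
axial mm 12.48 tool y 0.0 tool z 0.88 F tool [ 1.6 -1.6 -1.2] M tool [ 0.04  0.38 -0.43]
```

Already deeper than the last contact, with no force. Continuing down.

Call:
drive_tool:
  series:
    - {"x": 0.04, "y": 0, "z": 0, "ax": 0, "ay": 0, "az": 0}
    - {"x": 0.08, "y": 0, "z": 0, "ax": 0, "ay": 0, "az": 0}
    - {"x": 0.08, "y": 0, "z": 0, "ax": 0, "ay": 0, "az": 0}

```text
time: 19.63
tool_pos: [0.522, 0.0529, 0.2451]
tool_rot: [0.782, 0.401, 0.405, -0.253]
contact_force: [-0.4, -0.0, -2.8]
gripper_width: 0.753
```

Call:
drive_tool:
  series:
    - {"x": 0.04, "y": 0, "z": 0, "ax": 0, "ay": 0, "az": 0}
    - {"x": 0.08, "y": 0, "z": 0, "ax": 0, "ay": 0, "az": 0}
    - {"x": 0.08, "y": 0, "z": 0, "ax": 0, "ay": 0, "az": 0}

```text
time: 19.88
tool_pos: [0.5231, 0.0528, 0.2435]
tool_rot: [0.782, 0.401, 0.405, -0.253]
contact_force: [-0.4, -0.2, -2.8]
gripper_width: 0.751
```

```bash
python3 d.py 10 0 0.8 -50.1
```

```text
t 19.88 p [0.5231 0.0528 0.2435] x [ 0.543 -0.071 -0.837] y [0.721 0.551 0.421] yaw 37.4 F [-0.4 -0.2 -2.8] M [ 0.1   0.59 -0.  ] w 0.751 q [-0.   -0.58  2.19 -0.08  0.96 -0.54]
xyz [-0.06 -0.   -0.  ] a [-0.02 -0.   -0.01] rows 0.0
axial mm 8.58 tool y 0.04 tool z 0.89 F tool [ 2.1 -1.5 -1. ] M tool [ 0.01  0.39 -0.45]
```

Origin is about 13.4 mm below the rim with no contact, so the lugs are going through the gaps. Continuing to the glass.

Call:
drive_tool:
  series:
    - {"x": 0.04, "y": 0, "z": 0, "ax": 0, "ay": 0, "az": 0}
    - {"x": 0.08, "y": 0, "z": 0, "ax": 0, "ay": 0, "az": 0}
    - {"x": 0.08, "y": 0, "z": 0, "ax": 0, "ay": 0, "az": 0}

```text
time: 20.13
tool_pos: [0.5241, 0.0527, 0.2418]
tool_rot: [0.782, 0.401, 0.405, -0.253]
contact_force: [-1.2, 0.5, -2.6]
gripper_width: 0.753
```

Call:
drive_tool:
  series:
    - {"x": 0.04, "y": 0, "z": 0, "ax": 0, "ay": 0, "az": 0}
    - {"x": 0.04, "y": 0, "z": 0, "ax": 0, "ay": 0, "az": 0}

```text
time: 20.3
tool_pos: [0.5247, 0.0526, 0.241]
tool_rot: [0.782, 0.401, 0.405, -0.253]
contact_force: [-0.1, 0.9, -3.0]
gripper_width: 0.754
```

```bash
python3 d.py 5 0 0.8 -50.1
```

```text
t 20.3 p [0.5247 0.0526 0.241 ] x [ 0.543 -0.071 -0.837] y [0.721 0.551 0.421] yaw 37.4 F [-0.1  0.9 -3. ] M [ 0.06  0.58 -0.03] w 0.754 q [-0.   -0.58  2.19 -0.08  0.96 -0.54]
xyz [ 0.02 -0.   -0.  ] a [-0.02 -0.   -0.01] rows 0.0
axial mm 5.6 tool y 0.08 tool z 0.9 F tool [ 2.3 -0.9 -1.8] M tool [ 0.01  0.35 -0.47]
```

Call:
drive_tool:
  series:
    - {"x": 0.04, "y": 0, "z": 0, "ax": 0, "ay": 0, "az": 0}
    - {"x": 0.04, "y": 0, "z": 0, "ax": 0, "ay": 0, "az": 0}

```text
time: 20.47
tool_pos: [0.5253, 0.0525, 0.2404]
tool_rot: [0.782, 0.401, 0.405, -0.253]
contact_force: [-0.4, 0.3, -3.0]
gripper_width: 0.754
```

Call:
drive_tool:
  series:
    - {"x": 0.03, "y": 0, "z": 0, "ax": 0, "ay": 0, "az": 0}
    - {"x": 0.03, "y": 0, "z": 0, "ax": 0, "ay": 0, "az": 0}

```text
time: 20.63
tool_pos: [0.5257, 0.0525, 0.24]
tool_rot: [0.782, 0.401, 0.405, -0.253]
contact_force: [-2.0, -0.3, -1.5]
gripper_width: 0.753
```

```bash
python3 d.py 5 0 0.8 -50.1
```

```text
t 20.63 p [0.5257 0.0525 0.24  ] x [ 0.543 -0.071 -0.836] y [0.721 0.551 0.421] yaw 37.4 F [-2.  -0.3 -1.5] M [0.07 0.66 0.01] w 0.753 q [-0.   -0.57  2.19 -0.08  0.95 -0.54]
xyz [-0.03 -0.01 -0.01] a [-0.02  0.   -0.01] rows 0.0
axial mm 4.18 tool y 0.29 tool z 1.05 F tool [ 0.2 -2.2 -1.1] M tool [-0.02  0.41 -0.51]
```

Touching the glass. Now turning clockwise in steps, following the thread down.

Call:
drive_tool:
  series:
    - {"x": 0.005, "y": 0, "z": 0, "ax": 1, "ay": 0, "az": 0}
    - {"x": 0.01, "y": 0, "z": 0, "ax": 2, "ay": 0, "az": 0}
    - {"x": 0.015, "y": 0, "z": 0, "ax": 3, "ay": 0, "az": 0}
    - {"x": 0.02, "y": 0, "z": 0, "ax": 4, "ay": 0, "az": 0}

```text
time: 20.97
tool_pos: [0.5259, 0.0522, 0.2397]
tool_rot: [0.699, 0.532, 0.354, -0.321]
contact_force: [-3.0, -1.5, -1.1]
gripper_width: 0.754
```

```bash
python3 d.py 5 0 0.8 -70.1
```

```text
t 20.97 p [0.5259 0.0522 0.2397] x [ 0.543 -0.072 -0.837] y [0.825 0.229 0.516] yaw 15.5 F [-3.  -1.5 -1.1] M [-0.1   0.86 -0.06] w 0.754 q [-0.01 -0.57  2.19 -0.08  0.95 -0.19]
xyz [-0.05 -0.02 -0.01] a [-0.06  0.   -0.01] rows 0.0
axial mm 3.86 tool y 0.58 tool z 1.15 F tool [-0.6 -3.4  0.8] M tool [-0.06  0.08 -0.86]
```

Call:
drive_tool:
  series:
    - {"x": 0.007, "y": -0.01, "z": 0, "ax": 1, "ay": 0, "az": 0}
    - {"x": 0.014, "y": -0.01, "z": 0, "ax": 2, "ay": 0, "az": 0}
    - {"x": 0.021, "y": -0.01, "z": 0, "ax": 3, "ay": 0, "az": 0}
    - {"x": 0.028, "y": -0.01, "z": 0, "ax": 4, "ay": 0, "az": 0}

```text
time: 21.3
tool_pos: [0.526, 0.0521, 0.239]
tool_rot: [0.596, 0.645, 0.293, -0.377]
contact_force: [-2.9, 0.1, -1.1]
gripper_width: 0.753
```

```bash
python3 d.py 5 0 0.8 -90.1
```

```text
t 21.3 p [0.526  0.0521 0.239 ] x [ 0.543 -0.072 -0.837] y [ 0.829 -0.117  0.548] yaw -8.0 F [-2.9  0.1 -1.1] M [-0.03  0.98  0.11] w 0.753 q [-0.01 -0.57  2.19 -0.08  0.95  0.16]
xyz [-0.07 -0.03 -0.01] a [-0.06 -0.   -0.01] rows 0.0
axial mm 3.2 tool y 0.66 tool z 0.95 F tool [-0.7 -3.   0.3] M tool [-0.17 -0.08 -0.96]
```

Call:
drive_tool:
  series:
    - {"x": 0.008, "y": -0.02, "z": 0, "ax": 1, "ay": 0, "az": 0}
    - {"x": 0.016, "y": -0.02, "z": 0, "ax": 2, "ay": 0, "az": 0}
    - {"x": 0.024, "y": -0.02, "z": 0, "ax": 3, "ay": 0, "az": 0}
    - {"x": 0.03, "y": -0.02, "z": 0, "ax": 4, "ay": 0, "az": 0}

```text
time: 21.63
tool_pos: [0.526, 0.0526, 0.238]
tool_rot: [0.475, 0.739, 0.224, -0.422]
contact_force: [-0.2, 2.0, -0.2]
gripper_width: 0.758
```

```bash
python3 d.py 5 0 0.8 -110.1
```

```text
t 21.63 p [0.526  0.0526 0.238 ] x [ 0.543 -0.07  -0.837] y [ 0.732 -0.448  0.513] yaw -31.5 F [-0.2  2.  -0.2] M [0.38 0.97 0.58] w 0.758 q [-0.01 -0.57  2.19 -0.08  0.95  0.51]
xyz [-0.11 -0.01  0.02] a [-0.06 -0.02 -0.  ] rows 0.1
axial mm 2.37 tool y 0.24 tool z 0.38 F tool [-0.1 -1.1 -1.7] M tool [-0.35  0.14 -1.13]
```

Call:
drive_tool:
  series:
    - {"x": 0.008, "y": 0, "z": 0.01, "ax": 1, "ay": 0, "az": 0}
    - {"x": 0.016, "y": 0, "z": 0.02, "ax": 2, "ay": 0, "az": 0}
    - {"x": 0.016, "y": 0, "z": 0.02, "ax": 2, "ay": 0, "az": 0}

```text
time: 21.88
tool_pos: [0.5262, 0.0525, 0.2376]
tool_rot: [0.409, 0.777, 0.187, -0.44]
contact_force: [0.6, 1.4, -0.6]
gripper_width: 0.749
```

```bash
python3 d.py 5 0 0.8 -120.1
```

```text
t 21.88 p [0.5262 0.0525 0.2376] x [ 0.544 -0.069 -0.836] y [ 0.65  -0.595  0.472] yaw -42.5 F [ 0.6  1.4 -0.6] M [ 0.87  1.09 -0.02] w 0.749 q [-0.01 -0.57  2.19 -0.08  0.95  0.68]
xyz [-0.12 -0.01  0.01] a [-0.05 -0.03  0.01] rows 0.1
axial mm 1.94 tool y 0.32 tool z 0.44 F tool [ 0.8 -0.7 -1.2] M tool [ 0.42 -0.09 -1.33]
```

Call:
drive_tool:
  series:
    - {"x": 0, "y": 0, "z": 0, "ax": 0, "ay": 0, "az": 0}

```text
time: 21.97
tool_pos: [0.5262, 0.0524, 0.2376]
tool_rot: [0.41, 0.777, 0.187, -0.44]
contact_force: [0.5, 1.8, -1.1]
gripper_width: 0.753
```

```bash
python3 d.py 5 0 0.8 -120.1
python3 - <<'E'
from mv import *; from plant import sensors,cams; from h import *
for n in ['side','top']:
    f=cams.grab_frame(n); cv2.imwrite(f'pics/{n}12.png',f['img'])
crop('n1','side12',255,145,60,45,10)
crop('n2','top12',250,170,60,45,10)
cv2.imwrite('pics/n.png',np.hstack([cv2.resize(cv2.imread(f'pics/n{k}.png'),(400,300)) for k in (1,2)]))
E
```

```text
t 21.97 p [0.5262 0.0524 0.2376] x [ 0.543 -0.07  -0.837] y [ 0.652 -0.593  0.473] yaw -42.3 F [ 0.5  1.8 -1.1] M [1.04 1.03 0.11] w 0.753 q [-0.01 -0.57  2.19 -0.08  0.95  0.68]
xyz [-0.12 -0.01  0.01] a [-0.01 -0.03  0.01] rows 0.1
axial mm 1.93 tool y 0.33 tool z 0.56 F tool [ 1.1 -1.3 -1.4] M tool [ 0.4   0.12 -1.4 ]
```

View pics/n.png

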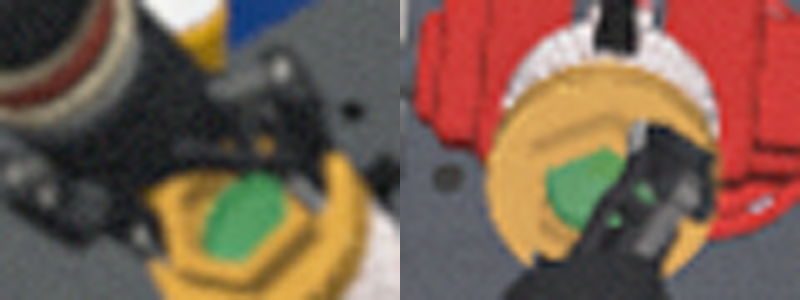

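Call:
drive_tool:
  series:
    - {"x": 0.006, "y": 0, "z": 0.01, "ax": 0.6, "ay": 0, "az": 0}
    - {"x": 0.01, "y": 0, "z": 0.01, "ax": 1.2, "ay": 0, "az": 0}
    - {"x": 0.01, "y": 0, "z": 0.01, "ax": 1.2, "ay": 0, "az": 0}

```text
time: 22.32
tool_pos: [0.5262, 0.0519, 0.2375]
tool_rot: [0.369, 0.797, 0.164, -0.449]
contact_force: [1.0, 2.2, 1.5]
gripper_width: 0.753
```

```bash
python3 d.py 5 0 0.8 -126
```

```text
t 22.32 p [0.5262 0.0519 0.2375] x [ 0.544 -0.07  -0.836] y [ 0.593 -0.673  0.442] yaw -48.7 F [1.  2.2 1.5] M [1.14 1.26 0.33] w 0.753 q [-0.01 -0.57  2.19 -0.08  0.95  0.78]
xyz [-0.13 -0.03 -0.  ] a [-0.03 -0.02 -0.  ] rows 0.1
axial mm 1.79 tool y 0.66 tool z 0.86 F tool [-0.9 -0.2 -2.7] M tool [ 0.25 -0.02 -1.72]
```

Call:
drive_tool:
  series:
    - {"x": 0.004, "y": 0, "z": 0, "ax": 0.5, "ay": 0, "az": 0}
    - {"x": 0.008, "y": 0, "z": 0, "ax": 1, "ay": 0, "az": 0}

```text
time: 22.48
tool_pos: [0.5263, 0.0518, 0.2375]
tool_rot: [0.335, 0.812, 0.144, -0.455]
contact_force: [-0.1, 1.1, 1.6]
gripper_width: 0.756
```

```bash
python3 d.py 5 0 0.8 -131
```

```text
t 22.48 p [0.5263 0.0518 0.2375] x [ 0.544 -0.071 -0.836] y [ 0.54  -0.733  0.413] yaw -53.6 F [-0.1  1.1  1.6] M [0.74 1.48 1.5 ] w 0.756 q [-0.01 -0.57  2.19 -0.08  0.95  0.87]
xyz [-0.13 -0.04 -0.  ] a [-0.   -0.02 -0.  ] rows 0.1
axial mm 1.73 tool y 0.93 tool z 0.84 F tool [-1.5 -0.2 -1.3] M tool [-0.96 -0.07 -2.02]
```

Call:
drive_tool:
  series:
    - {"x": 0.004, "y": 0, "z": 0, "ax": 0.5, "ay": 0, "az": 0}
    - {"x": 0.008, "y": 0, "z": 0, "ax": 1, "ay": 0, "az": 0}

```text
time: 22.65
tool_pos: [0.5254, 0.0513, 0.237]
tool_rot: [0.302, 0.824, 0.125, -0.463]
contact_force: [-12.8, 1.3, 7.6]
gripper_width: 0.76
```

```bash
python3 d.py 5 0 0.8 -136
```

```text
t 22.65 p [0.5254 0.0513 0.237 ] x [ 0.54  -0.073 -0.838] y [ 0.485 -0.787  0.382] yaw -58.3 F [-12.8   1.3   7.6] M [-0.91  2.88  2.25] w 0.76 q [-0.01 -0.57  2.19 -0.09  0.95  0.95]
xyz [-0.13 -0.03 -0.04] a [0.05 0.03 0.  ] rows 0.1
axial mm 1.79 tool y 0.72 tool z 1.94 F tool [-13.4  -4.3   5. ] M tool [-2.59 -1.85 -2.02]
```

Hard stop felt (torque rose to 2.6 N m about 85° past the gap). I'll ease the tool back slightly and open.

Call:
drive_tool:
  series:
    - {"x": 0, "y": 0, "z": 0, "ax": -0.7, "ay": 0, "az": 0}
    - {"x": 0, "y": 0, "z": 0, "ax": -0.7, "ay": 0, "az": 0}

```text
time: 22.82
tool_pos: [0.5259, 0.0516, 0.2375]
tool_rot: [0.325, 0.816, 0.139, -0.458]
contact_force: [-9.0, 2.0, 4.1]
gripper_width: 0.755
```

```bash
python3 d.py 5 0 0.8 -132
```

```text
t 22.82 p [0.5259 0.0516 0.2375] x [ 0.543 -0.072 -0.837] y [ 0.524 -0.75   0.404] yaw -55.0 F [-9.   2.   4.1] M [0.56 1.61 0.47] w 0.755 q [-0.01 -0.57  2.19 -0.08  0.95  0.89]
xyz [-0.12 -0.04 -0.02] a [-0.08 -0.    0.  ] rows 0.1
axial mm 1.9 tool y 0.89 tool z 1.2 F tool [-8.4 -4.6  3.1] M tool [-0.21 -0.72 -1.6 ]
```

Call:
drive_tool:
  series:
    - {"x": 0, "y": 0, "z": 0, "ax": 0, "ay": 0, "az": 0}
    - {"x": 0, "y": 0, "z": 0, "ax": 0, "ay": 0, "az": 0}
    - {"x": 0, "y": 0, "z": 0, "ax": 0, "ay": 0, "az": 0}
    - {"x": 0, "y": 0, "z": 0, "ax": 0, "ay": 0, "az": 0}
  hand: 1.0

```text
time: 23.15
tool_pos: [0.5266, 0.0513, 0.2371]
tool_rot: [0.324, 0.817, 0.137, -0.457]
contact_force: [0.1, -0.2, 1.1]
gripper_width: 0.999
```

Call:
drive_tool:
  series:
    - {"x": -0.4, "y": 0, "z": 0, "ax": 0, "ay": 0, "az": 0}
    - {"x": -1.2, "y": 0, "z": 0, "ax": 0, "ay": 0, "az": 0}
    - {"x": -2.4, "y": 0, "z": 0, "ax": 0, "ay": 0, "az": 0}
    - {"x": -3.6, "y": 0, "z": 0, "ax": 0, "ay": 0, "az": 0}
    - {"x": -4.8, "y": 0, "z": 0, "ax": 0, "ay": 0, "az": 0}

```text
time: 23.57
tool_pos: [0.46, 0.0601, 0.3386]
tool_rot: [0.324, 0.817, 0.138, -0.457]
contact_force: [-0.1, -0.0, -0.2]
gripper_width: 1.004
```

```bash
python3 d.py 5 0 0.8 -132
python3 - <<'E'
from mv import *; from plant import sensors,cams; from h import *
for n in ['side','top']:
    f=cams.grab_frame(n); cv2.imwrite(f'pics/{n}13.png',f['img'])
crop('o1','side13',255,145,60,45,10)
crop('o2','top13',250,170,60,45,10)
cv2.imwrite('pics/o.png',np.hstack([cv2.resize(cv2.imread(f'pics/o{k}.png'),(400,300)) for k in (1,2)]))
E
```

```text
t 23.57 p [0.46   0.0601 0.3386] x [ 0.544 -0.071 -0.836] y [ 0.521 -0.753  0.403] yaw -55.3 F [-0.1 -0.  -0.2] M [ 0.04  0.26 -0.02] w 1.004 q [ 0.02 -0.8   2.16 -0.09  1.21  0.9 ]
xyz [ 4.72 -0.03 -0.03] a [-0.13 -0.01 -0.01] rows 2.8
axial mm 122.91 tool y 0.88 tool z 1.45 F tool [ 0.1 -0.1  0.1] M tool [ 0.02 -0.18 -0.19]
```

View pics/o.png

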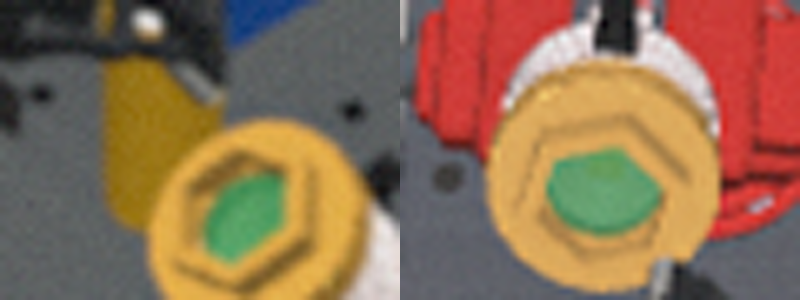

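Call:
drive_tool:
  series:
    - {"x": -1.3, "y": 0, "z": 0, "ax": 0, "ay": 0, "az": 0}
    - {"x": -2.2, "y": 0, "z": 0, "ax": 0, "ay": 0, "az": 0}
    - {"x": -2.2, "y": 0, "z": 0, "ax": 0, "ay": 0, "az": 0}

```text
time: 23.92
tool_pos: [0.4311, 0.0643, 0.3895]
tool_rot: [0.324, 0.819, 0.136, -0.453]
contact_force: [0.8, -0.5, 1.8]
gripper_width: 0.999
```

Run:
```python
from mv import *; from plant import sensors,cams; from h import *; from fit import frame
F=frame(.579,3.01); c=np.array([.5273,.0529,.2360]); a=np.linspace(0,2*np.pi,200); hx=np.radians(np.arange(0,360,60)+30)
show(sensors.state()); out=[]
for n,b in (('side',(.2,.3)),('top',(-.17,.98))):
    im=cams.grab_frame(n)['img']; cv2.imwrite(f'pics/{n}14.png',im); im=cv2.resize(im,None,fx=10,fy=10,interpolation=cv2.INTER_CUBIC)
    for zz,R,al in ((-.0194+.024,.0495,a),(-.0194,.0495,a),(-.0194+.042,.0381,hx+np.radians(180-130.5))):
        P=c+F[:,2]*.0008*0+np.c_[R*np.cos(al),R*np.sin(al),0*al+zz]@F.T
        q=((proj(n,P)+b+.5)*10-.5).round().astype(int); cv2.polylines(im,[q.reshape(-1,1,2)],True,(0,0,255),1)
    u,v=(260,155) if n=='side' else (250,170)
    out.append(im[v*10:v*10+450,u*10:u*10+600])
cv2.imwrite('pics/p.png',cv2.resize(np.hstack(out),(800,300)))
```

```text
t 23.92 p [0.4311 0.0643 0.3895] x [ 0.552 -0.071 -0.831] y [ 0.517 -0.752  0.408] yaw -55.5 F [ 0.8 -0.5  1.8] M [ 0.03  0.25 -0.01] w 0.999 q [ 0.04 -0.88  2.11 -0.09  1.32  0.91]
```

View pics/p.png

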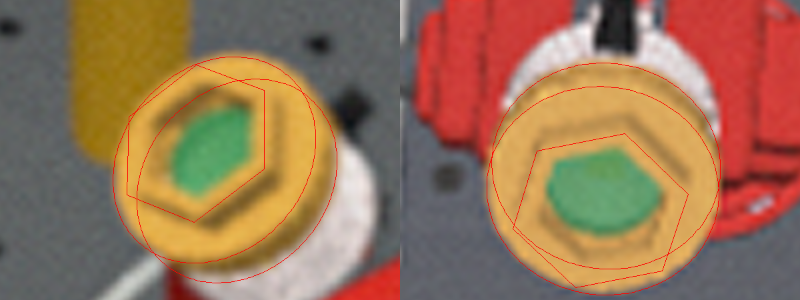

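Run:
```python
import cv2,numpy as np
from h import *; from fit import frame
F=frame(.579,3.01); c=np.array([.5273,.0529,.2360]); a=np.linspace(0,2*np.pi,200)
for n,b in (('side',(.2,.3)),('top',(-.17,.98))):
    im=cv2.imread(f'pics/{n}14.png'); raw=im.copy()
    im=cv2.resize(im,None,fx=14,fy=14,interpolation=cv2.INTER_CUBIC)
    for zz,R,col in ((-.0194+.024,.0495,(0,0,255)),(-.0194,.0495,(255,0,0))):
        P=c+np.c_[R*np.cos(a),R*np.sin(a),0*a+zz]@F.T
        q=((proj(n,P)+b+.5)*14-.5).round().astype(int); cv2.polylines(im,[q.reshape(-1,1,2)],True,col,1)
    u,v=(270,158) if n=='side' else (258,173)
    cv2.imwrite(f'pics/q_{n}.png',im[v*14:v*14+580,u*14:u*14+620])
```

```text
(no output)
```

View pics/q_side.png

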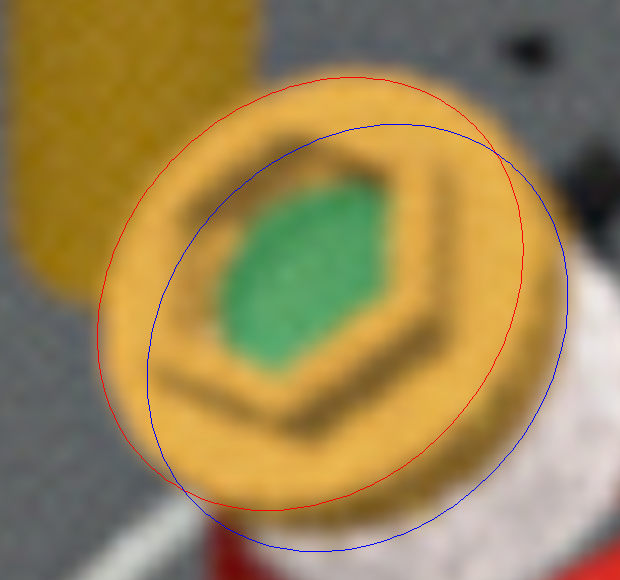

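View pics/q_top.png

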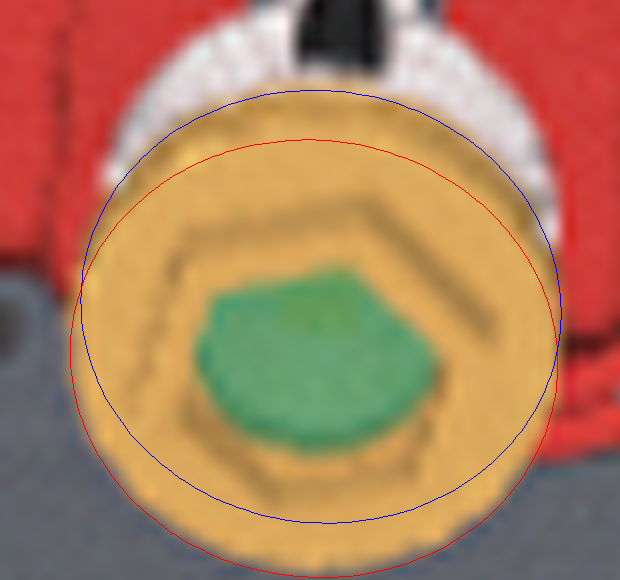

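```bash
cat > rf.py <<'E'
from h import *; from fit import frame
from scipy.optimize import minimize
a=np.linspace(0,2*np.pi,120); S=6
D={}
for n,(u,v,w,h) in {'side':(272,158,46,46),'top':(258,173,46,46)}.items():
    im=cv2.imread(f'pics/{n}14.png')[v:v+h,u:u+w]; hsv=cv2.cvtColor(im,cv2.COLOR_BGR2HSV)
    br=((hsv[...,0]>9)&(hsv[...,0]<32)&(hsv[...,1]>90))|((hsv[...,0]>35)&(hsv[...,0]<90)&(hsv[...,1]>70))
    wt=np.ones((h,w))
    if n=='side': wt[:24,:20]=0   # can neighbour
    D[n]=((u,v,w,h),br.astype(float),wt)
    cv2.imwrite(f'pics/mask_{n}.png',cv2.resize((br*255).astype(np.uint8),None,fx=6,fy=6,interpolation=cv2.INTER_NEAREST))
def model(n,p):
    (u,v,w,h),_,_=D[n]; F=frame(p[3],p[4]); m=np.zeros((h*S,w*S),np.uint8)
    b=p[5:7] if n=='side' else p[7:9]
    P=np.vstack([np.c_[R*np.cos(a),R*np.sin(a),0*a+z] for z,R in ((0,.0495),(.024,.0495))])
    hx=np.arange(6)*np.pi/3; P=np.vstack([P,np.c_[.0365*np.cos(a),.0365*np.sin(a),0*a+.042]])
    q=np.round(((proj(n,p[:3]+P@F.T)+b-[u,v]+.5)*S-.5)*16).astype(np.int32)
    cv2.fillConvexPoly(m,cv2.convexHull(q.reshape(-1,1,2)),1,shift=4)
    return cv2.resize(m.astype(np.float32),(w,h),interpolation=cv2.INTER_AREA)
b0=np.array([.2,.3,-.17,.98])
def cost(p): return sum(((model(n,p)-D[n][1])**2*D[n][2]).sum() for n in D)+4*((p[5:]-b0)**2).sum()
F=frame(.579,3.01); c=np.array([.5273,.0529,.2360])
x0=np.r_[c-.0194*F[:,2],.579,3.01,b0]; st=np.array([.002,.002,.002,.06,.08,.3,.3,.3,.3])
print('start',cost(x0))
best=None
for k in range(4):
    rng=np.random.default_rng(k); sim=np.r_[np.zeros((1,9)),np.eye(9)*rng.choice([-1,1],9)]
    r=minimize(lambda q:cost(x0+q*st),sim[0],method='Nelder-Mead',options=dict(initial_simplex=sim,maxfev=1200))
    p=x0+r.x*st; G=frame(p[3],p[4]); d=p[:3]-c
    print(round(r.fun,2),'tilt diff',round(np.degrees(np.arccos(G[:,2]@F[:,2])),1),'th,az',p[3:5].round(3),'ax',round(1e3*d@F[:,2],1),'b',p[5:].round(2))
E
python3 rf.py
```

```text
start 72.09413621355036
36.23 tilt diff 2.3 th,az [0.606 2.958] ax -18.4 b [0.27 0.15 0.09 1.  ]
36.57 tilt diff 1.1 th,az [0.572 2.976] ax -18.3 b [ 0.18  0.01 -0.03  0.86]
35.89 tilt diff 2.3 th,az [0.602 2.952] ax -17.8 b [ 0.24  0.06 -0.08  0.89]
35.42 tilt diff 2.6 th,az [0.585 2.928] ax -18.2 b [0.25 0.1  0.01 0.87]
```

View pics/mask_side.png

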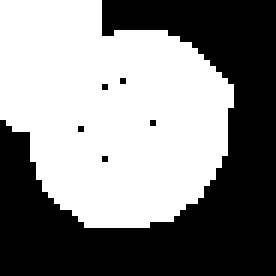

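Run:
```python
from plant import workorder,sensors
print(sensors.state()['time']); print(workorder.job_done())
```

```text
24.0167
the job is handed in; nothing more can be done
None
```

The cover glass is fitted and the ring is screwed down to its stop. I handed the job in at 24.0 s; no verdict was reported.

**What I did**
- **Glass:** I gripped only its top edge, set it in the cell and let go. It slid about 1.5 mm downhill and lay flat, matching the expected ellipse in both views.
- **Ring:** I took the one farthest to the robot's right. The first try landed on the thread, so I lifted it and turned it 60° clockwise. It then dropped through the gaps onto the glass.
- **Screwing down:** I turned it about 85° clockwise to the hard stop, where the torque rose to about 2.6 N m. I eased back about 3.5°, let go and moved clear.

**Last checks**
- **Depth:** the tool position put the ring about 19.4 mm below the rim at the stop (limit 17.2 mm). The camera fit gave about 18–19 mm.
- **Squareness:** the tool was within about 0.1° of the fitted lamp axis, but the camera fit showed 1–2.6° of tilt. That is under the 3.4° limit, and I put it down to image noise; the side view outline was also off by about a pixel.
- **Clamp force:** I could not measure this directly. I inferred it is over 6 N from the roughly 2.4 mm the ring was drawn down.
- **Robot and bystanders:** the gripper was clear and near zero force before handing in. I kept my path away from the can, tube and screwdriver, but did not measure them again at the end.

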